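# Put away the stones and dops at the gem cutter's bench

## Robot

A 7-joint arm with a two-finger parallel gripper is mounted at the origin on the work surface. World frame = base frame: x ahead of the robot, y to its left, z up, the work surface at z = 0. Lengths are in mm, angles in rad, forces in N, time in s.
With the tool pointing down it reaches from about 350 to 900 mm from the base axis. Payload 8.1 kg.
Tool frame: the origin (TCP) lies between the finger pads, 19 mm behind the fingertips; this is the grasp point; z points along the fingers, y is the direction in which the jaws open and shut (so a half turn about z gives the same grasp; the last joint's range is limited). The gripper opens to 92 mm and grips with 3 to 60 N. Pads are 19 mm wide; open, the fingers measure 130 mm over their backs; the gripper's body (75 mm by 190 mm) begins 47 mm behind the grasp point.
Start: joints at [-1.292, 0.434, 0.025, 1.573, -0.012, 1.134, -0.075], TCP at [232.897, 580, 245.542] pointing down, gripper open.
Joint ranges: [-2.62, 2.62], [-0.44, 2.09], [-1.27, 1.32], [0.08, 2.57], [-1.32, 4.46], [0.12, 2], [-2.74, 2.74]. Speed limits (rad/s): [2.22, 2.22, 3.01, 3.01, 3.14, 3.14, 3.14].

## Interface

Orientations are given as a unit quaternion [x, y, z, w].
In Python, from bench import sensors, optics, order gives the robot as it stands.
- The arm moves only by the tool step_arm, never from a script. Its argument "increments" is text: rows parted by semicolons, each of 7 numbers parted by spaces: the shift along the tool's x, y, z normalised to -1 to 1, where 1 is 0.8 m, then the turn, a rotation vector about the tool's x, y, z normalised to -1 to 1, where 1 is pi/2 rad, then the opening, from -1 (shut) to 1 (fully open). A call has exactly 5 rows; each row shifts and turns the commanded pose from where the row before left it, along the tool's axes as they then stand; what a row does not reach is not made up. A row lasts 1/10 s, in which the tool goes at most 50 mm and 8.59 degrees, less where a joint would pass 70% of its speed; a pose out of reach is approached as far as the arm can. A call with a number of a shift or a turn outside -1 to 1 is refused whole. A call with a gripper value outside its range is refused whole. The fingers move at their own pace and stop on an object; "grip_force" is the grip in N (left out, the last holds). Time passes only in rows, so rows that do not move let the fingers close, or fill a call up. It gives the time, the measured TCP pose, the force and the opening at its end, in the units of the state.
- sensors.get_obs(): the state, without advancing time (a new reading comes with each control period).
- optics.capture(name): name is "scene" or "top" or "wrist"; returns the picture (384x512x3 uint8, red, green, blue); there is no depth.
- optics.camera_info(name): a dict with "vfov" (degrees; the focal length in pixels is half the picture's height over the tangent of half this angle, whatever the lens; pixels are square), "cx", "cy" (the principal point, pixels), "xyz" and "orientation" of the camera in the world. Camera axes: x right, y down, z forward; pixel columns grow to the right and rows downward; lengths in mm; the calibration is good to about 2 mm. A picture is of the moment at which its call begins: read the wrist's pose just before it. camera_info takes no time and is no camera call; for the wrist camera it gives the pose at the moment of the call.
- order.finish_job(): hands the job in, once; it reports no verdict.
The state is a dict: "clock": time; "q": joint angles; "joint_vel": joint speeds; "joint_torque": joint torques, N m; "tool_pos": TCP position; "eef_rot": TCP orientation; "force": force on the tool from outside, world axes, zero at the start; "wrist_torque": the same for the moment, N m; "finger_gap": finger opening in mm.
Only numpy, scipy, OpenCV 4.12 (cv2) and the standard library are available. Lean on these libraries where they do the work, as an engineer would, in place of code of your own. Each camera call takes 0.05 s, during which the arm holds its last target.

## Task

Clear the gem cutter's bench: stand both brass dops upright in the shallow wooden tray, put both rough stones in the round steel pan, and put the finished cut stone in the dark wooden case, which you open by sliding its cover back and leave fully shut again with the stone inside. Set the cut stone down gently; do not let it drop.

Things in the scene. Friction and masses are not known exactly. Their poses are not given: they have to be found in the camera images.
- cut_stone: Finished faceted green gemstone, step cut: a neat oblong with cut corners, 44 mm (its x) by 30 mm (its y), 24 mm high, lying on its flat table face and narrowing upward in regular sloping facets to a ridge. Its straight girdle, the widest part and the grip (30 mm across y), is 8 to 13 mm above the origin. Origin: centre of its underside, z up. 42 g.
- rough_a: Rough stone of the same green material: an irregular peaked lump about 46 mm (its x) by 34 mm (its y), 33 mm high, with two upright parallel sawn faces 34 mm apart that face its +y and -y (the grip). Origin: middle of its underside. About 75 g.
- rough_b: The other rough stone, green: an irregular lump, flatter, about 41 mm (its x) by 30 mm (its y), 24 mm high, with two upright parallel sawn faces 30 mm apart that face its +y and -y (the grip). Origin: middle of its underside. About 50 g.
- dop_small: Brass dop (stone holder) standing on its flat head: round head 22 mm across, 6 mm thick at the bottom, narrowing by 14 mm height to an upright round shank of 10 mm diameter that ends 62 mm above the origin. Grip the shank. Origin: centre of the underside of the head, z up along the shank. About 50 g.
- dop_large: Brass dop like the small one, but its head is 28 mm across; shank of 10 mm diameter, 62 mm high overall, standing on its head. Origin: centre of the underside of the head, z up along the shank. About 65 g.
- case: Dark wooden case with a sliding cover, fixed to the bench, 150 mm (its x) by 114 mm (its y). Walls 5 mm thick, the sides (+y, -y) 46 mm high, the ends 36 mm. Inside 140 by 104 mm, grey floor 6 mm above the origin, 30 mm deep below the cover. The cover slides towards the case's +x, away from the robot, and opens the -x part. Origin: centre of its underside.
- case_cover (a joint): How far the cover of the case is slid open towards the case's +x, in m: 0 is shut, 0.09 is the stop. It may start up to 12 mm ajar. When open by q, the mouth reaches from the case's x = -70 mm to -75 mm + q. It moves with about 1 to 2 N and stays where it is left.
- cover_grip (a point): Middle of the wooden grip bar on top of the cover: 12 mm thick along the case's x, 50 mm long along its y, 14 mm tall (42 to 56 mm above the bench). This point is 49 mm above the bench and moves with the cover; cover shut, it lies at x = -55 mm, y = 0 in the case's frame. Axes as the case's.
- rough_pan: Round shallow steel pan, fixed to the bench, 156 mm across the rim and 22 mm high, walls slightly flared, inner floor about 136 mm across, 3 mm above the origin. Origin: centre of its underside.
- dop_tray: Shallow open tray of pale wood, fixed to the bench, 100 mm (its x) by 140 mm (its y), 18 mm high, walls 6 mm thick, floor 6 mm above the origin (88 by 128 mm inside). Origin: centre of its underside.

How it is judged:
By the outcome, as a careful person would: the job done as asked, in the order asked, and still so for the second after the job is handed in, with the robot touching nothing.
It also fails if it takes over 133 s, if anything falls off the work surface, if the arm or the gripper's body presses on something with over 40 N, if the wrist force passes 120 N, or if a joint passes its speed limit or range.

## Working session

There is one attempt and no reset: what is moved stays moved. The work goes in short steps, Python scripts to look and compute and a tool call to move; the robot and the scene stay as the last step left them, time stands still between calls to the robot, and variables do not carry over. Pictures are saved under pics/ and viewed, and the job is handed in when it is done.

Besides the shell and the picture viewer there is one more tool, called after ">>>" as name(argument=value, ...) on one line, values as JSON. step_arm: Moves the arm, as the interface text tells. Its arguments: {"type":"object","properties":{"increments":{"type":"string"},"grip_force":{"type":"number"}},"required":["increments"]}

```bash
ls; mkdir -p pics; python3 - <<'E'
from bench import sensors, optics
import cv2
print(sensors.get_obs())
for n in ["scene","top","wrist"]:
    print(n,optics.camera_info(n))
    cv2.imwrite(f"pics/{n}0.png",optics.capture(n)[:,:,::-1])
E
```

```text
pics
{'clock': 0.0, 'q': array([-1.29158859,  0.43523245,  0.02494582,  1.57408295, -0.01160608,
        1.13396953, -0.07510876]), 'joint_vel': array([-6.58265200e-04,  5.95781221e-04, -1.30018616e-04,  7.82808794e-04,
       -7.31758813e-04,  9.74419421e-05,  1.47010860e-03]), 'joint_torque': array([ 1.91792526e-03, -6.67863679e+01,  9.86019820e-01, -3.14459789e+01,
       -6.03620592e-02,  4.28409234e-02,  1.50014048e-04]), 'tool_pos': array([232.73343592, 579.54853047, 244.74420532]), 'eef_rot': array([ 1.89774031e-01,  9.81827489e-01, -7.68987555e-04, -8.53453512e-05]), 'force': array([ 0.74700443,  1.13819536, -0.54203852]), 'wrist_torque': array([ 0.00029504, -0.04773557,  0.04591375]), 'finger_gap': 91.80963665761548}
scene {'vfov': 48.90023366114286, 'cx': 251.19433882882402, 'cy': 188.95420911219685, 'xyz': array([1332.24893251,  -14.49217393,  761.29704115]), 'orientation': array([ 0.64998888,  0.62268651, -0.30352309, -0.31248952])}
top {'vfov': 56.61541184581078, 'cx': 257.73928579128284, 'cy': 191.0276061718751, 'xyz': array([424.50960678,   3.82423318, 799.59253997]), 'orientation': array([-0.70436744,  0.70901382, -0.01676998,  0.02974367])}
wrist {'vfov': 70.36051011906258, 'cx': 252.5266763404885, 'cy': 191.15242413382134, 'xyz': array([161.04055558, 608.37048913, 384.94348623]), 'orientation': array([0.81953788, 0.55421467, 0.08107618, 0.12095631])}
```

View pics/top0.png

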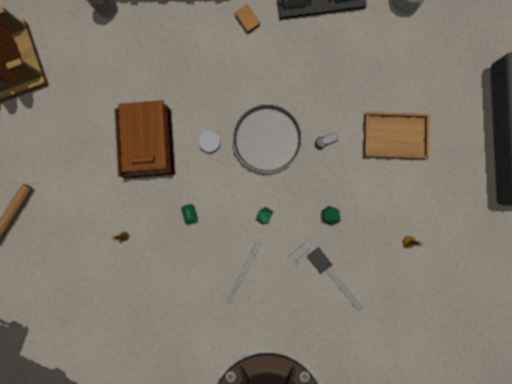

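View pics/scene0.png

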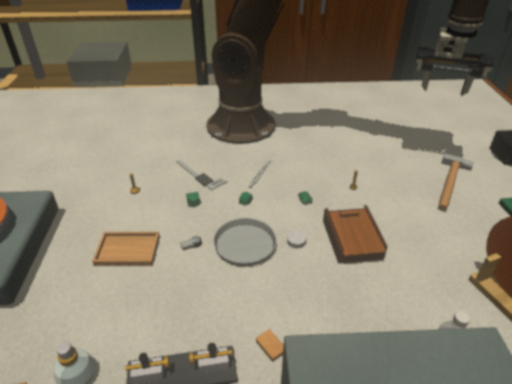

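View pics/wrist0.png

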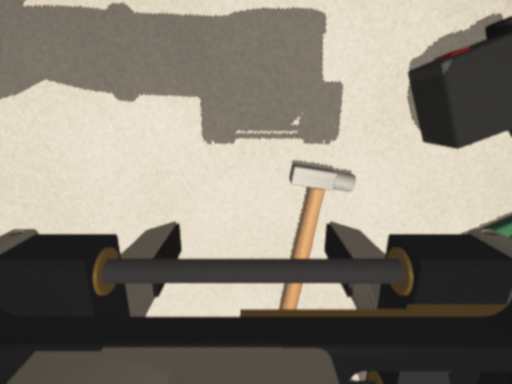

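The top view shows the case at about (145,138), the pan at (267,139) and the tray at (396,136). The cut stone is at (190,214), the roughs are at (265,215) and (331,215), and the dops are at (120,237) and (411,242). Next I'll measure these by casting rays.

```bash
cat > h.py <<'E'
import numpy as np, cv2
from scipy.spatial.transform import Rotation as R
from bench import sensors, optics
def cast(info,uv,z):
    f=192/np.tan(np.radians(info['vfov']/2))
    uv=np.atleast_2d(np.float64(uv))
    d=np.c_[(uv[:,0]-info['cx'])/f,(uv[:,1]-info['cy'])/f,np.ones(len(uv))]
    d=R.from_quat(info['orientation']).apply(d); o=np.asarray(info['xyz'])
    return o+d*((z-o[2])/d[:,2])[:,None]
def proj(info,P):
    f=192/np.tan(np.radians(info['vfov']/2))
    p=R.from_quat(info['orientation']).inv().apply(np.atleast_2d(P)-info['xyz'])
    return np.c_[p[:,0]/p[:,2]*f+info['cx'],p[:,1]/p[:,2]*f+info['cy']]
def masks(im):
    hsv=cv2.cvtColor(im,cv2.COLOR_RGB2HSV)
    return dict(green=cv2.inRange(hsv,(60,90,30),(95,255,255)),
      wood=cv2.inRange(hsv,(3,90,40),(25,255,255)))
E
python3 - <<'E'
from h import *
for n in ["top","scene"]:
    i=optics.camera_info(n); im=cv2.imread(f"pics/{n}0.png")[:,:,::-1].copy()
    for k,m in masks(im).items():
        cs,_=cv2.findContours(m,cv2.RETR_EXTERNAL,cv2.CHAIN_APPROX_NONE)
        for c in cs:
            a=cv2.contourArea(c)
            if a<15: continue
            (r)=cv2.minAreaRect(c); b=cv2.boxPoints(r)
            print(n,k,a,np.round(r[0]),np.round(r[1],1),round(r[2]),"z0 ctr",np.round(cast(i,[r[0]],0)[0]),"box",np.round(cast(i,b,0)[:,:2]).tolist())
im=cv2.imread("pics/top0.png")
cv2.imwrite("pics/topc.png",cv2.resize(im[90:260,100:300],None,fx=4,fy=3.5,interpolation=cv2.INTER_CUBIC)) if 0 else None
a=cv2.resize(im[90:190,105:180],None,fx=4,fy=4,interpolation=cv2.INTER_CUBIC)
b=cv2.resize(im[90:190,355:435],None,fx=4,fy=4,interpolation=cv2.INTER_CUBIC)
cv2.imwrite("pics/topc.png",np.hstack([a,b]))
c=[cv2.resize(im[y-20:y+20,x-20:x+20],(160*1,160),interpolation=cv2.INTER_CUBIC) for x,y in [(120,237),(190,214),(265,215),(331,215),(411,242)]]
cv2.imwrite("pics/topd.png",np.hstack(c))
E
```

```text
top green 132.0 [264. 215.] [11.6 14.3] 27 z0 ctr [422.   5.   0.] box [[414.0, 24.0], [443.0, 9.0], [431.0, -14.0], [402.0, 1.0]]
top green 196.0 [331. 215.] [16. 16.] 90 z0 ctr [ 423. -145.    0.] box [[440.0, -127.0], [440.0, -163.0], [405.0, -162.0], [405.0, -127.0]]
top green 175.5 [189. 214.] [17.4 11.7] 72 z0 ctr [427. 173.   0.] box [[442.0, 192.0], [450.0, 167.0], [413.0, 154.0], [405.0, 179.0]]
top wood 16.5 [224. 380.] [8. 6.] 0 z0 ctr [66. 94.  0.] box [[59.0, 103.0], [72.0, 103.0], [72.0, 86.0], [59.0, 86.0]]
top wood 931.5 [266. 369.] [73. 28.] 0 z0 ctr [89.  2.  0.] box [[59.0, 81.0], [119.0, 81.0], [119.0, -78.0], [60.0, -77.0]]
top wood 121.0 [412. 242.] [11. 19.] 90 z0 ctr [ 363. -323.    0.] box [[375.0, -303.0], [375.0, -344.0], [351.0, -343.0], [351.0, -302.0]]
top wood 63.5 [120. 237.] [ 7.3 16.4] 72 z0 ctr [376. 328.   0.] box [[378.0, 348.0], [389.0, 313.0], [374.0, 308.0], [362.0, 343.0]]
top wood 574.5 [ 11. 212.] [12.4 61.7] 32 z0 ctr [434. 578.   0.] box [[383.0, 625.0], [501.0, 555.0], [486.0, 530.0], [368.0, 601.0]]
top wood 2784.5 [396. 135.] [65.2 44.9
[... 3472 characters left out ...]
4 z0 ctr [-556.  939.    0.] box [[-557.0, 867.0], [-590.0, 880.0], [-556.0, 1010.0], [-523.0, 996.0]]
scene wood 10281.5 [333.  41.] [ 82. 148.] 90 z0 ctr [-848.  495.    0.] box [[-1662.0, 154.0], [-1601.0, 1135.0], [-331.0, 712.0], [-364.0, 83.0]]
scene wood 49.0 [237.   9.] [ 4.8 22.5] 30 z0 ctr [-1464.     3.     0.] box [[-1289.0, -45.0], [-1722.0, 31.0], [-1659.0, 58.0], [-1240.0, -21.0]]
scene wood 786.0 [235.  34.] [42.1 67.6] 1 z0 ctr [-990.  -11.    0.] box [[-536.0, -116.0], [-1690.0, -140.0], [-1651.0, 141.0], [-515.0, 76.0]]
scene wood 3143.5 [96. 12.] [ 23. 191.] 90 z0 ctr [-1458.  -879.     0.] box [[-1769.0, -1595.0], [-1690.0, -301.0], [-1193.0, -266.0], [-1258.0, -1381.0]]
```

View pics/topc.png

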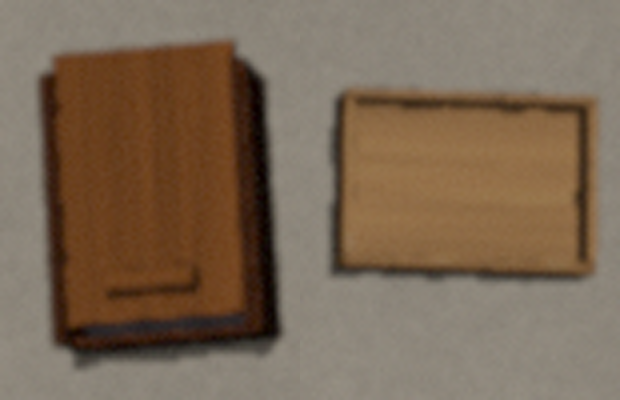

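View pics/topd.png

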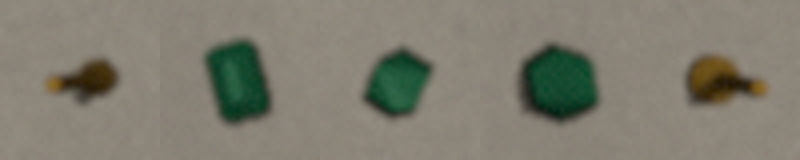

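```bash
cat >> h.py <<'E'
def wrapd(a,m=360): return (a+m/2)%m-m/2
def go(x,y,z,jaw=None,quiet=False):
    """deltas: rotation about tool z (norm units) to bring jaw axis (world deg, mod 180), then shift in the tool frame as it stands AFTER that turn"""
    o=sensors.get_obs(); r=R.from_quat(o['eef_rot']); M=r.as_matrix()
    cur=np.degrees(np.arctan2(M[1,1],M[0,1])); 
    d=0 if jaw is None else wrapd(jaw-cur,180)
    # tool z is down: +world turn = -tool turn
    r2=r*R.from_rotvec([0,0,-np.radians(d)])
    s=r2.inv().apply(np.array([x,y,z])-o['tool_pos'])
    s0=r.inv().apply(np.array([x,y,z])-o['tool_pos'])
    tilt=r.inv().apply([0,0,-1])
    print("t %.2f pos %s jaw %.1f q7 %.2f tilt %s gap %.1f F %s"%(o['clock'],np.round(o['tool_pos'],1),cur,o['q'][6],np.round(tilt[:2],4),o['finger_gap'],np.round(o['force'],1)))
    print(" turn deg %.2f -> tool z units %.4f ; shift units AFTER turn %s mm %s; shift w/o turn %s"%(d,-d/90,np.round(s/800,4),np.round(s,1),np.round(s0/800,4)))
E
python3 - <<'E'
from h import *
i=optics.camera_info("top")
for n,p,z in [("dsH",(124.5,236),3),("dsT",(113.5,238),62),("dlH",(409,242),3),("dlT",(421,244),62),("tray",(396,135.5),18),("cut",(189.5,214),10),("rb",(264.3,215),12),("ra",(331,215),15)]:
    print(n,np.round(cast(i,[p],z)[0]))
# pan: rim
im=cv2.imread("pics/top0.png",0)
c=cv2.HoughCircles(im[90:190,220:315],cv2.HOUGH_GRADIENT,1,100,param1=100,param2=20,minRadius=28,maxRadius=40)
print(c, np.round(cast(i,[(c[0,0,0]+220,c[0,0,1]+90)],22)))
# case cover/wall corners from crop (4x, origin 105,90)
for p in [(55,57),(235,42),(278,335),(58,345),(42,75)]:
    print(p,np.round(cast(i,[(105+p[0]/4,90+p[1]/4)],46)[0]))
w=optics.camera_info("wrist"); o=sensors.get_obs()
r=R.from_quat(o['eef_rot'])
print("cam in tool",r.inv().apply(w['xyz']-o['tool_pos']), (r.inv()*R.from_quat(w['orientation'])).as_matrix().round(3))
go(376,325,245)
E
```

```text
dsH [378. 317.   3.]
dsT [378. 317.  62.]
dlH [ 362. -314.    3.]
dlT [ 363. -315.   62.]
tray [ 597. -288.   18.]
cut [427. 170.  10.]
rb [423.   4.  12.]
ra [ 423. -142.   15.]
[[[46.5 46.5 32.7]]] [[596.  -2.  22.]]
(55, 57) [665. 318.  46.]
(235, 42) [672. 220.  46.]
(278, 335) [512. 195.  46.]
(58, 345) [508. 313.  46.]
(42, 75) [655. 325.  46.]
cam in tool [  77.2720628    -0.2091854  -140.11315123] [[ 0.    -0.958 -0.288]
 [ 1.     0.     0.   ]
 [-0.    -0.288  0.958]]
t 0.15 pos [232.8 579.6 244.9] jaw 68.1 q7 -0.08 tilt [0.0001 0.0012] gap 91.7 F [ 0.5 -0.1  0.1]
 turn deg 0.00 -> tool z units 0.0000 ; shift units AFTER turn [-2.847e-01 -2.287e-01  2.000e-04] mm [-2.278e+02 -1.829e+02  2.000e-01]; shift w/o turn [-2.847e-01 -2.287e-01  2.000e-04]
```

>>> step_arm(increments="-0.041 -0.033 0.017 0 0 0 1;-0.041 -0.033 0.017 0 0 0 1;-0.041 -0.033 0.017 0 0 0 1;-0.041 -0.033 0.017 0 0 0 1;-0.041 -0.033 0.017 0 0 0 1", grip_force=20)

```text
clock: 0.65
tool_pos: [336.4, 394.7, 177.0]
eef_rot: [0.19, 0.982, -0.0, 0.0]
force: [1.3, 1.1, 0.2]
finger_gap: 91.8
```

>>> step_arm(increments="-0.041 -0.033 0.017 0 0 0 1;-0.041 -0.033 0.017 0 0 0 1;0 0 0 0 0 0 1;0 0 0 0 0 0 1;0 0 0 0 0 0 1")

```text
clock: 1.15
tool_pos: [376.7, 324.1, 150.6]
eef_rot: [0.189, 0.982, 0.0, -0.0]
force: [0.4, -0.3, 0.1]
finger_gap: 91.7
```

```bash
python3 - <<'E'
from h import *
go(378,317,46,68)
i=optics.camera_info("wrist"); im=optics.capture("wrist"); cv2.imwrite("pics/w1.png",im[:,:,::-1])
print(proj(i,[(378,317,3),(378,317,62)]))
E
```

```text
t 1.15 pos [376.7 324.1 150.6] jaw 68.2 q7 0.41 tilt [-0.0003 -0.0008] gap 91.7 F [ 0.4 -0.3  0.1]
 turn deg -0.18 -> tool z units 0.0020 ; shift units AFTER turn [-0.0048 -0.0077  0.1307] mm [ -3.9  -6.2 104.6]; shift w/o turn [-0.0048 -0.0077  0.1307]
[[246.98912883 186.44248043]
 [245.76559834 204.42417292]]
```

View pics/w1.png

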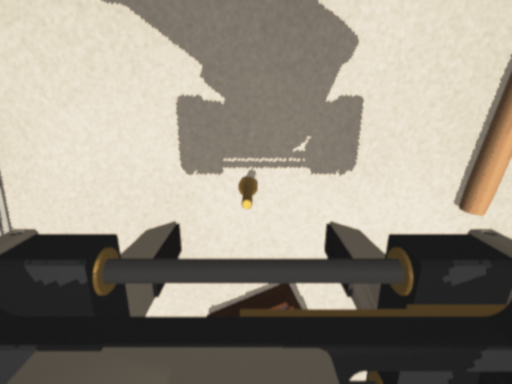

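The wrist view shows the dop's head at (248,186) and its shank top at (247,204), where the projection puts them. I'll go down and grip.

>>> step_arm(increments="-0.005 -0.0078 0 0 0 0 1;0 0 0.045 0 0 0 1;0 0 0.045 0 0 0 1;0 0 0.041 0 0 0 1;0 0 0 0 0 0 1")

```text
clock: 1.7
tool_pos: [376.3, 314.1, 42.6]
eef_rot: [0.189, 0.982, -0.003, -0.002]
force: [0.0, 0.2, 0.1]
finger_gap: 91.9
```

>>> step_arm(increments="0 0 0 0 0 0 -1;0 0 0 0 0 0 -1;0 0 0 0 0 0 -1;0 0 0 0 0 0 -1;0 0 0 0 0 0 -1")

```text
clock: 2.2
tool_pos: [378.8, 316.0, 46.3]
eef_rot: [0.19, 0.982, 0.001, 0.0]
force: [-0.2, 0.0, -0.5]
finger_gap: 56.4
```

```bash
python3 - <<'E'
from h import *
go(620,-290,140,0)
E
```

```text
t 2.20 pos [378.8 316.   46.3] jaw 68.1 q7 0.44 tilt [ 0.0005 -0.0013] gap 56.4 F [-0.2  0.  -0.5]
 turn deg -68.12 -> tool z units 0.7569 ; shift units AFTER turn [-0.7574  0.3016 -0.1176] mm [-605.9  241.3  -94.1]; shift w/o turn [-0.5621 -0.5904 -0.1176]
```

>>> step_arm(increments="0 0 0 0 0 0 -1;0 0 0 0 0 0 -1;0 0 0 0 0 0 -1;0 0 0 0 0 0 -1;0 0 0 0 0 0 -1")

```text
clock: 2.7
tool_pos: [378.4, 315.7, 45.5]
eef_rot: [0.19, 0.982, -0.0, -0.0]
force: [0.0, 0.1, -0.2]
finger_gap: 16.6
```

>>> step_arm(increments="0 0 0 0 0 0 -1;0 0 0 0 0 0 -1;0 0 -0.03 0 0 0 -1;0 0 -0.045 0 0 0 -1;0 0 -0.045 0 0 0 -1")

```text
clock: 3.2
tool_pos: [378.0, 315.1, 142.2]
eef_rot: [0.19, 0.982, -0.001, -0.0]
force: [0.9, 0.3, -0.7]
finger_gap: 9.3
```

```bash
cat >> h.py <<'E'
def plan(x,y,z,jaw=None,step=42):
    """how far per row, with the turn spread over the rows (tool frame turning)"""
    go(x,y,z,jaw)
    o=sensors.get_obs(); r=R.from_quat(o['eef_rot']); M=r.as_matrix()
    cur=np.degrees(np.arctan2(M[1,1],M[0,1])); d=0 if jaw is None else wrapd(jaw-cur,180)
    D=np.array([x,y,z])-o['tool_pos']
    n=max(int(np.ceil(np.linalg.norm(D)/step)),int(np.ceil(abs(d)/8.2)),1); rt=round(-d/90/n,4)
    # acts on an ideal downward tool; tilt errors are corrected by turns about x,y at the end only if needed
    for k in range(n):
        rk=r*R.from_rotvec([0,0,rt*np.pi/2*k]); s=rk.inv().apply(D/n)/800
        print("  %.4f %.4f %.4f 0 0 %.4f"%(s[0],s[1],s[2],rt))
E
python3 - <<'E'
from h import *
plan(597,-255,142,0)
E
```

```text
t 3.20 pos [378.  315.1 142.2] jaw 68.1 q7 0.43 tilt [-0.0006  0.0016] gap 9.3 F [ 0.9  0.3 -0.7]
 turn deg -68.12 -> tool z units 0.7569 ; shift units AFTER turn [-0.7127  0.2737  0.0009] mm [-570.1  219.     0.7]; shift w/o turn [-0.5196 -0.5593  0.0009]
  -0.0346 -0.0373 0.0001 0 0 0.0505
  -0.0375 -0.0344 0.0001 0 0 0.0505
  -0.0401 -0.0313 0.0001 0 0 0.0505
  -0.0425 -0.0281 0.0001 0 0 0.0505
  -0.0445 -0.0246 0.0001 0 0 0.0505
  -0.0464 -0.0210 0.0001 0 0 0.0505
  -0.0479 -0.0173 0.0001 0 0 0.0505
  -0.0491 -0.0134 0.0001 0 0 0.0505
  -0.0500 -0.0095 0.0001 0 0 0.0505
  -0.0506 -0.0055 0.0001 0 0 0.0505
  -0.0509 -0.0015 0.0001 0 0 0.0505
  -0.0508 0.0026 0.0001 0 0 0.0505
  -0.0505 0.0066 0.0001 0 0 0.0505
  -0.0498 0.0106 0.0001 0 0 0.0505
  -0.0488 0.0145 0.0001 0 0 0.0505
```

>>> step_arm(increments="-0.035 -0.037 0 0 0 0.05 -1;-0.038 -0.034 0 0 0 0.05 -1;-0.040 -0.031 0 0 0 0.05 -1;-0.043 -0.028 0 0 0 0.05 -1;-0.045 -0.025 0 0 0 0.05 -1")

```text
clock: 3.7
tool_pos: [453.5, 124.0, 141.7]
eef_rot: [0.379, 0.925, 0.0, 0.0]
force: [0.3, -0.4, -0.7]
finger_gap: 8.9
```

>>> step_arm(increments="-0.046 -0.021 0 0 0 0.05 -1;-0.048 -0.017 0 0 0 0.05 -1;-0.049 -0.013 0 0 0 0.05 -1;-0.050 -0.010 0 0 0 0.05 -1;-0.051 -0.006 0 0 0 0.05 -1")

```text
clock: 4.2
tool_pos: [527.2, -65.7, 141.5]
eef_rot: [0.552, 0.834, 0.0, -0.0]
force: [0.9, 0.8, -0.2]
finger_gap: 8.5
```

>>> step_arm(increments="-0.051 -0.002 0 0 0 0.05 -1;-0.051 0.003 0 0 0 0.05 -1;-0.050 0.007 0 0 0 0.05 -1;-0.050 0.011 0 0 0 0.05 -1;0 0 0 0 0 0.05 -1")

```text
clock: 4.7
tool_pos: [587.7, -222.7, 141.8]
eef_rot: [0.707, 0.708, -0.001, 0.002]
force: [-1.1, -0.3, 0.1]
finger_gap: 8.9
```

```bash
python3 - <<'E'
from h import *
plan(597,-255,90,0)
E
```

```text
t 4.70 pos [ 587.7 -222.7  141.8] jaw 0.1 q7 0.56 tilt [ 0.0046 -0.0012] gap 8.9 F [-1.1 -0.3  0.1]
 turn deg -0.07 -> tool z units 0.0008 ; shift units AFTER turn [-0.0401  0.0115  0.0649] mm [-32.1   9.2  51.9]; shift w/o turn [-0.0401  0.0115  0.0649]
  -0.0201 0.0057 0.0325 0 0 0.0004
  -0.0201 0.0058 0.0325 0 0 0.0004
```

>>> step_arm(increments="-0.020 0.006 0.0325 0 0 0 -1;-0.020 0.0055 0.0325 0 0 0 -1;0 0 0 0 0 0 -1;0 0 0 0 0 0 -1;0 0 0 0 0 0 -1")

```text
clock: 5.2
tool_pos: [597.4, -246.8, 90.5]
eef_rot: [0.703, 0.711, 0.0, 0.0]
force: [-0.5, -0.1, -0.1]
finger_gap: 8.8
```

```bash
python3 - <<'E'
from h import *
plan(597,-255,53,0)
i=optics.camera_info("wrist"); im=optics.capture("wrist"); cv2.imwrite("pics/w2.png",im[:,:,::-1])
print(proj(i,[(597,-255,6),(597,-288,6)]))
E
```

```text
t 5.20 pos [ 597.4 -246.8   90.5] jaw 0.7 q7 0.63 tilt [-0.0003 -0.0011] gap 8.8 F [-0.5 -0.1 -0.1]
 turn deg -0.66 -> tool z units 0.0073 ; shift units AFTER turn [-0.0102 -0.0005  0.0469] mm [-8.2 -0.4 37.5]; shift w/o turn [-0.0102 -0.0007  0.0469]
  -0.0102 -0.0007 0.0469 0 0 0.0073
[[251.20856084 210.90884893]
 [250.83890638 244.69608029]]
```

View pics/w2.png

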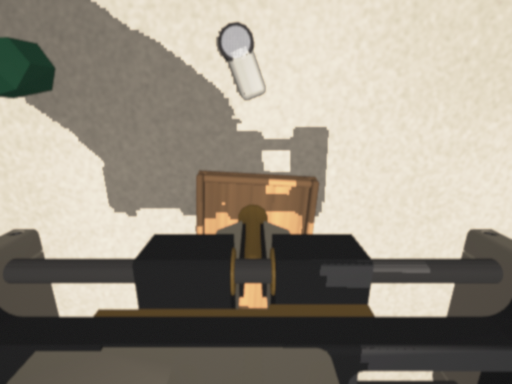

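The near end of the tray spans columns 198–317, and the dop hangs over its inside at about (252,212). I'll set it down.

>>> step_arm(increments="-0.010 0.003 0.02 0 0 0 -1;0 0 0.02 0 0 0 -1;0 0 0.006 0 0 0 -1;0 0 0.001 0 0 0 -1;0 0 0 0 0 0 -1")

```text
clock: 5.75
tool_pos: [598.8, -255.3, 51.1]
eef_rot: [0.703, 0.711, -0.0, -0.001]
force: [0.3, 0.4, -0.8]
finger_gap: 9.0
```

```bash
python3 - <<'E'
from h import *
go(600,-255,51.5,0)
E
```

```text
t 5.75 pos [ 598.8 -255.3   51.1] jaw 0.6 q7 0.66 tilt [-0.0006  0.0012] gap 9.0 F [ 0.3  0.4 -0.8]
 turn deg -0.61 -> tool z units 0.0068 ; shift units AFTER turn [ 0.0004  0.0014 -0.0005] mm [ 0.3  1.1 -0.4]; shift w/o turn [ 0.0004  0.0014 -0.0005]
```

>>> step_arm(increments="0 0 0.0008 0 0 0 -1;0 0 0 0 0 0 -1;0 0 0 0 0 0 0;0 0 0 0 0 0 0;0 0 0 0 0 0 0")

```text
clock: 6.25
tool_pos: [599.4, -255.5, 51.2]
eef_rot: [0.703, 0.711, 0.0, 0.0]
force: [-0.1, 0.2, 1.0]
finger_gap: 28.2
```

>>> step_arm(increments="0 0 0 0 0 0 0;0 0 -0.03 0 0 0 0;0 0 -0.045 0 0 0 0;0 0 -0.045 0 0 0 0;0 0 0 0 0 0 0")

```text
clock: 6.75
tool_pos: [601.9, -257.2, 152.5]
eef_rot: [0.703, 0.711, 0.002, 0.004]
force: [0.2, 0.1, 0.3]
finger_gap: 46.3
```

```bash
python3 - <<'E'
from h import *
plan(362,-314,120,-41)
i=optics.camera_info("wrist"); im=optics.capture("wrist"); cv2.imwrite("pics/w3.png",im[:,:,::-1])
E
```

```text
t 6.75 pos [ 601.9 -257.2  152.5] jaw 0.6 q7 0.61 tilt [ 0.0029 -0.0077] gap 46.3 F [0.2 0.1 0.3]
 turn deg -41.60 -> tool z units 0.4622 ; shift units AFTER turn [-0.2504 -0.18    0.0385] mm [-200.3 -144.    30.8]; shift w/o turn [-0.0677 -0.3009  0.0385]
  -0.0113 -0.0501 0.0064 0 0 0.0770
  -0.0173 -0.0484 0.0064 0 0 0.0770
  -0.0230 -0.0460 0.0064 0 0 0.0770
  -0.0284 -0.0429 0.0064 0 0 0.0770
  -0.0333 -0.0391 0.0064 0 0 0.0770
  -0.0378 -0.0348 0.0064 0 0 0.0770
```

View pics/w3.png

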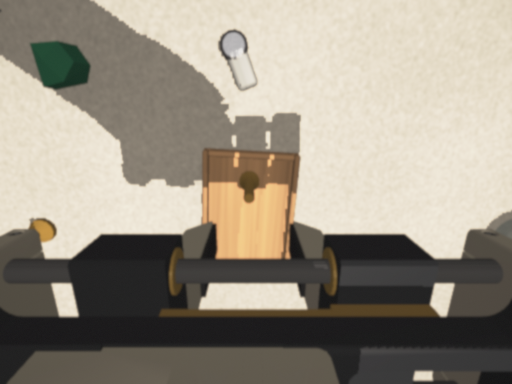

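The small dop stands in the tray, with its head at (249,183) and its shank top at (249,195). Next is the large dop.

>>> step_arm(increments="-0.011 -0.05 0.006 0 0 0 0.2;-0.011 -0.05 0.006 0 0 0 0.2;-0.011 -0.05 0.006 0 0 0 0.2;-0.011 -0.05 0.006 0 0 0 0.2;-0.011 -0.05 0.006 0 0 0 0.2")

```text
clock: 7.3
tool_pos: [397.7, -301.3, 122.3]
eef_rot: [0.703, 0.711, -0.0, -0.001]
force: [0.2, -1.0, 0.2]
finger_gap: 55.0
```

>>> step_arm(increments="-0.011 -0.05 0.006 0 0 0 0.2;0 0 0 0 0 0 0.2;0 0 0 0 0 0 0.2;0 0 0 0 0 0 0.2;0 0 0 0 0 0 0.2")

```text
clock: 7.8
tool_pos: [361.1, -310.6, 118.3]
eef_rot: [0.703, 0.712, 0.0, 0.0]
force: [-0.2, 0.1, -0.4]
finger_gap: 55.2
```

```bash
python3 - <<'E'
from h import *
plan(362.5,-314.5,46)
i=optics.camera_info("wrist"); im=optics.capture("wrist"); cv2.imwrite("pics/w4.png",im[:,:,::-1])
print(proj(i,[(362.5,-314.5,6),(362.5,-314.5,62)]))
E
```

```text
t 7.80 pos [ 361.1 -310.6  118.3] jaw 0.7 q7 0.90 tilt [ 0.0001 -0.0001] gap 55.2 F [-0.2  0.1 -0.4]
 turn deg 0.00 -> tool z units 0.0000 ; shift units AFTER turn [-0.0049  0.0017  0.0903] mm [-3.9  1.4 72.3]; shift w/o turn [-0.0049  0.0017  0.0903]
  -0.0025 0.0009 0.0452 0 0 0.0000
  -0.0025 0.0009 0.0452 0 0 0.0000
[[253.30951    196.62357338]
 [253.55160092 218.75474749]]
```

View pics/w4.png

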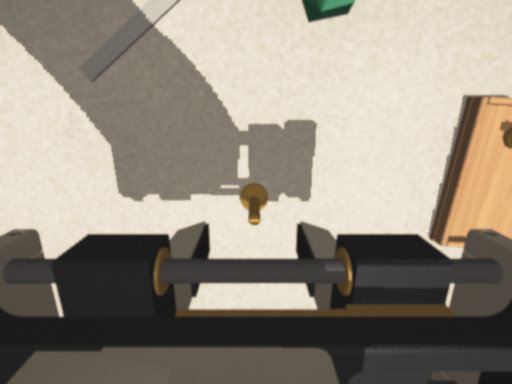

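The dop's head is at (254,196) and its shank top at (254,219), matching the projection. Descending to grip.

>>> step_arm(increments="-0.005 0.0017 0 0 0 0 0.1;0 0 0.045 0 0 0 0;0 0 0.045 0 0 0 -1;0 0 0 0 0 0 -1;0 0 0 0 0 0 -1")

```text
clock: 8.35
tool_pos: [361.1, -315.0, 46.6]
eef_rot: [0.703, 0.711, -0.0, -0.001]
force: [0.5, -0.2, 0.4]
finger_gap: 26.6
```

>>> step_arm(increments="0 0 0 0 0 0 -1;0 0 0 0 0 0 -1;0 0 0 0 0 0 -1;0 0 0 0 0 0 -1;0 0 0 0 0 0 -1")

```text
clock: 8.85
tool_pos: [362.4, -315.5, 47.8]
eef_rot: [0.703, 0.711, 0.0, 0.001]
force: [-0.3, 0.4, 9.4]
finger_gap: 9.0
```

>>> step_arm(increments="0 0 -0.03 0 0 0 -1;0 0 -0.045 0 0 0 -1;0 0 -0.02 0 0 0 -1;0 0 0 0 0 0 -1;0 0 0 0 0 0 -1")

```text
clock: 9.35
tool_pos: [361.6, -314.7, 122.7]
eef_rot: [0.703, 0.711, 0.0, 0.001]
force: [0.4, -0.0, -1.6]
finger_gap: 8.6
```

```bash
python3 - <<'E'
from h import *
plan(600,-318,121,0)
E
```

```text
t 9.35 pos [ 361.6 -314.7  122.7] jaw 0.7 q7 0.91 tilt [ 0.0002 -0.0012] gap 8.6 F [ 0.4 -0.  -1.6]
 turn deg -0.65 -> tool z units 0.0073 ; shift units AFTER turn [-0.0041  0.2979  0.0025] mm [ -3.3 238.3   2. ]; shift w/o turn [-0.0075  0.2979  0.0025]
  -0.0013 0.0496 0.0004 0 0 0.0012
  -0.0012 0.0496 0.0004 0 0 0.0012
  -0.0011 0.0496 0.0004 0 0 0.0012
  -0.0010 0.0497 0.0004 0 0 0.0012
  -0.0009 0.0497 0.0004 0 0 0.0012
  -0.0008 0.0497 0.0004 0 0 0.0012
```

>>> step_arm(increments="-0.001 0.05 0 0 0 0 -1;-0.001 0.05 0 0 0 0.002 -1;-0.001 0.05 0 0 0 0.002 -1;-0.001 0.05 0 0 0 0.002 -1;-0.001 0.05 0 0 0 0 -1")

```text
clock: 9.85
tool_pos: [562.3, -316.8, 120.8]
eef_rot: [0.707, 0.708, -0.0, -0.001]
force: [0.1, -0.8, -0.1]
finger_gap: 8.8
```

>>> step_arm(increments="-0.001 0.048 0 0 0 0 -1;0 0 0.03 0 0 0 -1;0 0 0.02 0 0 0 -1;0 0 0 0 0 0 -1;0 0 0 0 0 0 -1")

```text
clock: 10.35
tool_pos: [598.2, -318.6, 81.8]
eef_rot: [0.707, 0.707, -0.001, -0.001]
force: [-0.6, 0.2, -0.1]
finger_gap: 8.7
```

```bash
python3 - <<'E'
from h import *
plan(600,-318,54.5,0)
i=optics.camera_info("wrist"); im=optics.capture("wrist"); cv2.imwrite("pics/w5.png",im[:,:,::-1])
E
```

```text
t 10.35 pos [ 598.2 -318.6   81.8] jaw -0.0 q7 0.73 tilt [-0.0007  0.0022] gap 8.7 F [-0.6  0.2 -0.1]
 turn deg 0.01 -> tool z units -0.0001 ; shift units AFTER turn [0.0007 0.0023 0.0341] mm [ 0.6  1.8 27.3]; shift w/o turn [0.0007 0.0023 0.0341]
  0.0007 0.0023 0.0341 0 0 -0.0001
```

View pics/w5.png

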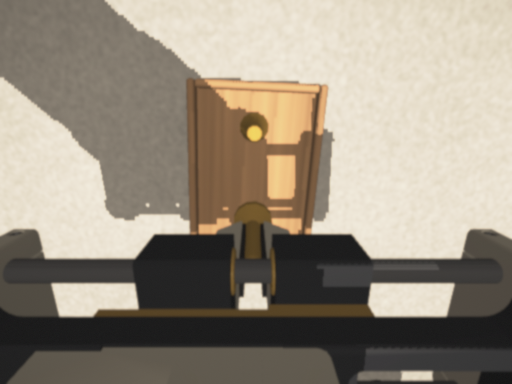

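The small dop stands at (254,128), and the held dop is over the tray at (252,215). Lowering it.

>>> step_arm(increments="0 0.002 0.02 0 0 0 -1;0 0 0.012 0 0 0 -1;0 0 0.002 0 0 0 -1;0 0 0 0 0 0 -1;0 0 0 0 0 0 -1")

```text
clock: 10.9
tool_pos: [601.4, -318.4, 55.4]
eef_rot: [0.707, 0.708, -0.0, 0.0]
force: [0.5, -0.6, -1.0]
finger_gap: 8.7
```

```bash
python3 - <<'E'
from h import *
go(600,-318,53,0)
E
```

```text
t 10.90 pos [ 601.4 -318.4   55.4] jaw 0.1 q7 0.74 tilt [ 0.0001 -0.0001] gap 8.7 F [ 0.5 -0.6 -1. ]
 turn deg -0.08 -> tool z units 0.0008 ; shift units AFTER turn [ 0.0005 -0.0017  0.003 ] mm [ 0.4 -1.4  2.4]; shift w/o turn [ 0.0005 -0.0017  0.003 ]
```

>>> step_arm(increments="0 0 0.0015 0 0 0 -1;0 0 0.0005 0 0 0 -1;0 0 0 0 0 0 -1;0 0 0 0 0 0 -1;0 0 0 0 0 0 -1")

```text
clock: 11.4
tool_pos: [601.5, -318.3, 54.0]
eef_rot: [0.707, 0.708, 0.0, 0.0]
force: [-1.9, 0.7, 3.8]
finger_gap: 8.3
```

>>> step_arm(increments="0 0 0 0 0 0 -0.1;0 0 0 0 0 0 -0.1;0 0 0 0 0 0 0;0 0 0 0 0 0 0;0 0 -0.02 0 0 0 0")

```text
clock: 11.9
tool_pos: [600.1, -317.4, 68.1]
eef_rot: [0.707, 0.708, -0.001, -0.002]
force: [0.4, 0.1, 0.7]
finger_gap: 43.4
```

>>> step_arm(increments="0 0 -0.045 0 0 0 0;0 0 -0.045 0 0 0 0.5;0 0 -0.02 0 0 0 0.5;0 0 0 0 0 0 0.5;0 0 0 0 0 0 0.5")

```text
clock: 12.4
tool_pos: [601.3, -318.0, 157.9]
eef_rot: [0.707, 0.708, 0.0, 0.0]
force: [-0.0, -0.4, -1.3]
finger_gap: 67.8
```

```bash
python3 - <<'E'
from h import *
plan(423,-142,160,0)
i=optics.camera_info("wrist"); im=optics.capture("wrist"); cv2.imwrite("pics/w6.png",im[:,:,::-1])
E
```

```text
t 12.40 pos [ 601.3 -318.   157.9] jaw 0.1 q7 0.69 tilt [-0.0003 -0.0003] gap 67.8 F [-0.  -0.4 -1.3]
 turn deg -0.09 -> tool z units 0.0010 ; shift units AFTER turn [ 0.2199 -0.2229 -0.0027] mm [ 176.  -178.3   -2.1]; shift w/o turn [ 0.2203 -0.2225 -0.0027]
  0.0367 -0.0371 -0.0004 0 0 0.0002
  0.0367 -0.0371 -0.0004 0 0 0.0002
  0.0367 -0.0371 -0.0004 0 0 0.0002
  0.0367 -0.0371 -0.0004 0 0 0.0002
  0.0367 -0.0371 -0.0004 0 0 0.0002
  0.0367 -0.0371 -0.0004 0 0 0.0002
```

View pics/w6.png

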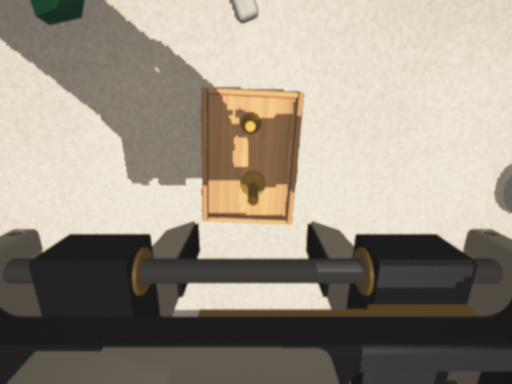

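Both dops stand in the tray, at (251,125) and (253,184). Next I'll look at rough_a from above.

>>> step_arm(increments="0.037 -0.037 0 0 0 0 0.6;0.037 -0.037 0 0 0 0 0.6;0.037 -0.037 0 0 0 0 0.6;0.037 -0.037 0 0 0 0 0.6;0.037 -0.037 0 0 0 0 0.6")

```text
clock: 12.95
tool_pos: [451.0, -168.9, 156.4]
eef_rot: [0.707, 0.708, -0.001, -0.001]
force: [0.5, 0.2, 0.6]
finger_gap: 73.4
```

>>> step_arm(increments="0.036 -0.038 -0.0 0 0 0 0.6;0 0 0 0 0 0 0.6;0 0 0 0 0 0 0.6;0 0 0 0 0 0 0.6;0 0 0 0 0 0 0.6")

```text
clock: 13.45
tool_pos: [423.5, -142.6, 157.5]
eef_rot: [0.707, 0.707, -0.0, 0.0]
force: [0.3, -0.1, -0.4]
finger_gap: 73.8
```

```bash
python3 - <<'E'
from h import *
i=optics.camera_info("wrist"); im=optics.capture("wrist")
i2=optics.camera_info("top"); t=optics.capture("top")
a=cv2.resize(im[0:240,60:460],None,fx=2,fy=2,interpolation=cv2.INTER_CUBIC)
cv2.imwrite("pics/w7.png",a[:,:,::-1])
go(423,-142,160)
m=masks(im)['green']; cs,_=cv2.findContours(m,cv2.RETR_EXTERNAL,cv2.CHAIN_APPROX_NONE)
for c in cs:
    if cv2.contourArea(c)<100: continue
    p=cv2.approxPolyDP(c,3,True)[:,0]; print(cv2.contourArea(c)); 
    print(np.c_[p,np.round(cast(i,p,0)[:,:2]),np.round(cast(i,p,28)[:,:2])])
E
```

```text
t 13.55 pos [ 423.2 -142.5  157.5] jaw 0.0 q7 0.43 tilt [0.0007 0.0002] gap 73.8 F [-0.4  0.4 -0.5]
 turn deg 0.00 -> tool z units 0.0000 ; shift units AFTER turn [ 0.0006 -0.0003 -0.0031] mm [ 0.5 -0.2 -2.5]; shift w/o turn [ 0.0006 -0.0003 -0.0031]
922.0
[[ 261.  167.  433. -127.  433. -121.]
 [ 240.  170.  410. -130.  411. -124.]
 [ 233.  185.  402. -147.  404. -140.]
 [ 242.  203.  412. -169.  413. -159.]
 [ 261.  199.  434. -164.  433. -155.]
 [ 268.  180.  442. -142.  440. -134.]]
1141.5
[[246.   8. 418.  27. 418.  18.]
 [232.  30. 404.   8. 406.   1.]
 [234.  41. 406.  -1. 408.  -7.]
 [260.  55. 431. -14. 431. -18.]
 [270.  38. 441.   1. 439.  -5.]
 [261.  15. 432.  21. 431.  13.]]
```

View pics/w7.png

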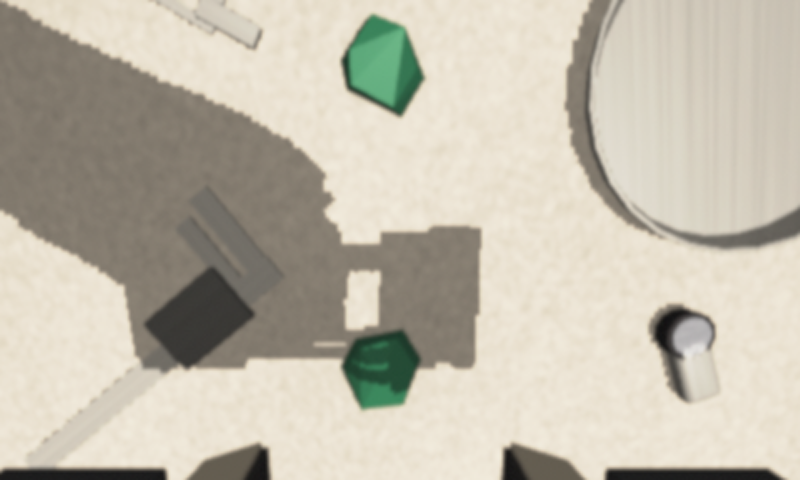

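>>> step_arm(increments="-0.048 0 0.035 0 0 0 0.6;-0.048 0 0.035 0 0 0 0.6;0 0 0 0 0 0 0.6;0 0 0 0 0 0 0.6;0 0 0 0 0 0 0.6")

```text
clock: 14.05
tool_pos: [423.1, -218.1, 101.9]
eef_rot: [0.707, 0.708, 0.0, -0.0]
force: [0.7, -0.1, -0.3]
finger_gap: 73.8
```

```bash
cat >> h.py <<'E'
def stones(tag,hw=60):
    i=optics.camera_info("wrist"); im=optics.capture("wrist")
    m=masks(im)['green']; cs,_=cv2.findContours(m,cv2.RETR_EXTERNAL,cv2.CHAIN_APPROX_NONE)
    print("cam",np.round(i['xyz']))
    tiles=[]
    for c in cs:
        if cv2.contourArea(c)<200: continue
        p=cv2.approxPolyDP(c,2.5,True)[:,0]; x,y=c[:,0].mean(0).astype(int)
        print(cv2.contourArea(c),(x,y)); print(np.c_[p,np.round(cast(i,p,0)[:,:2]),np.round(cast(i,p,25)[:,:2])])
        im2=cv2.copyMakeBorder(im,hw,hw,hw,hw,cv2.BORDER_CONSTANT)
        tiles.append(cv2.resize(im2[y:y+2*hw,x:x+2*hw],(400,400),interpolation=cv2.INTER_CUBIC))
    cv2.imwrite(f"pics/{tag}.png",np.hstack(tiles[:2])[:,:,::-1])
E
python3 - <<'E'
from h import *
stones("w8",40)
E
```

```text
cam [ 423. -141.  242.]
1748.5 (np.int64(249), np.int64(112))
[[ 263.   89.  432. -124.  431. -126.]
 [ 237.   91.  411. -126.  412. -127.]
 [ 225.  115.  400. -145.  402. -145.]
 [ 234.  135.  407. -162.  409. -160.]
 [ 249.  135.  421. -162.  421. -160.]
 [ 267.  129.  436. -157.  435. -155.]
 [ 274.  108.  442. -139.  440. -140.]]
```

View pics/w8.png

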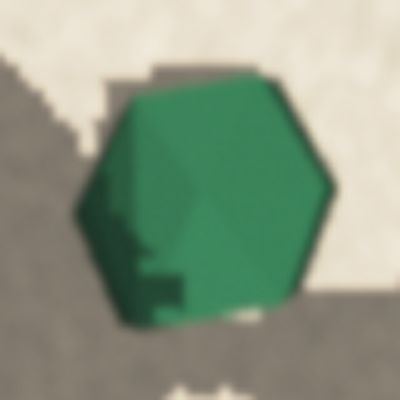

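>>> step_arm(increments="0.045 0 0 0 0 0 0.6;0.045 0 0 0 0 0 0.6;0.045 0 0 0 0 0 0.6;0 0 0 0 -0.083 0 0.6;0 0 0 0 -0.083 0 0.6")

```text
clock: 14.6
tool_pos: [422.7, -109.4, 101.8]
eef_rot: [0.702, 0.703, -0.079, 0.078]
force: [-0.7, -0.4, -1.1]
finger_gap: 73.5
```

>>> step_arm(increments="0 0 0 0 -0.083 0 0.6;0 0 0 0 -0.083 0 0.6;0 0 0 0 0 0 0.6;0 0 0 0 0 0 0.6;0 0 0 0 0 0 0.6")

```text
clock: 15.1
tool_pos: [421.4, -111.1, 100.6]
eef_rot: [0.688, 0.688, -0.166, 0.162]
force: [-0.3, 0.3, -0.2]
finger_gap: 73.5
```

```bash
python3 - <<'E'
from h import *
stones("w9",50)
E
```

```text
cam [423.  21. 191.]
1573.0 (np.int64(253), np.int64(186))
[[ 266.  164.  433. -127.  432. -108.]
 [ 239.  167.  409. -131.  411. -111.]
 [ 230.  180.  400. -146.  403. -124.]
 [ 242.  210.  410. -187.  412. -160.]
 [ 266.  209.  435. -185.  433. -158.]
 [ 275.  178.  442. -143.  440. -122.]]
580.0 (np.int64(253), np.int64(5))
[[227.   1. 407.  -8. 409.  -4.]
 [265.  19. 429. -17. 428. -12.]
 [279.   0. 437.  -7. 435.  -4.]]
```

View pics/w9.png

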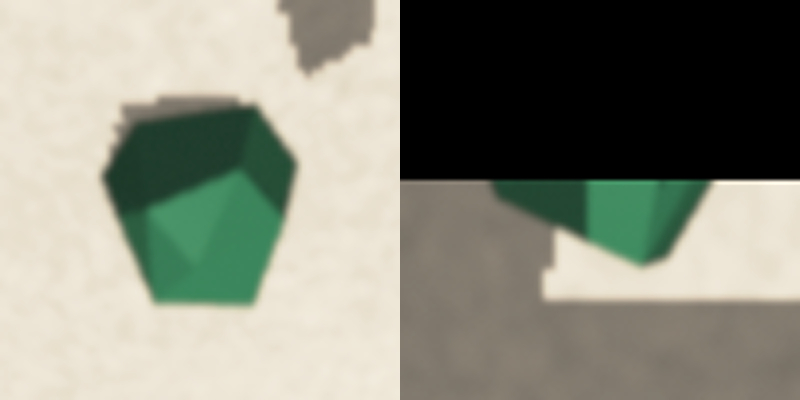

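```bash
python3 - <<'E'
from h import *
i=optics.camera_info("wrist"); im=optics.capture("wrist")
for p in [(239,167),(266,164),(230,180),(275,178)]:
    b=cast(i,[p],0)[0]; print(p,b.round(),proj(i,[b+[0,0,z] for z in (10,20)]).round(1).tolist())
c=im[150:225,215:290].astype(float); c=np.clip((c/255)**.6*255*1.3,0,255).astype(np.uint8)
cv2.imwrite("pics/w10.png",cv2.resize(c,(600,600),interpolation=cv2.INTER_CUBIC)[:,:,::-1])
E
```

```text
(239, 167) [ 409. -131.    0.] [[238.5, 174.2], [238.0, 181.9]]
(266, 164) [ 433. -128.    0.] [[266.4, 171.2], [266.8, 178.9]]
(230, 180) [ 400. -147.    0.] [[229.3, 187.3], [228.5, 195.0]]
(275, 178) [ 442. -144.    0.] [[275.6, 185.3], [276.3, 193.0]]
```

View pics/w10.png

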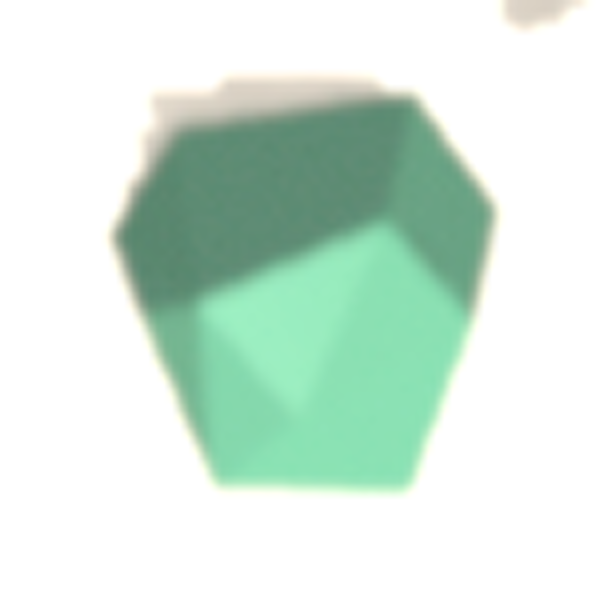

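The middle dark face, at (180–415, 95–300) in this zoom, is upright: it shows no band in the overhead view. The sawn faces therefore run at about 8.5° in world, so the jaw axis is −81.5°. Next I'll level the tool and turn.

>>> step_arm(increments="0 0 0 0 0.075 0 0.6;0 0 0 0 0.075 0 0.6;0 0 0 0 0.075 0 0.6;0 0 0 0 0.075 0 0.6;0 0 0 0 0 0 0.6")

```text
clock: 15.7
tool_pos: [420.1, -117.9, 101.1]
eef_rot: [0.713, 0.701, -0.012, 0.008]
force: [0.1, -1.5, 0.3]
finger_gap: 73.2
```

```bash
python3 - <<'E'
from h import *
o=sensors.get_obs(); r=R.from_quat(o['eef_rot']); 
t=r.inv().apply([0,0,-1]); print("tool z must move to",t," turn about x,y units",-t[1]/1.5708, t[0]/1.5708)
E
```

```text
tool z must move to [0.02900616 0.00535686 0.99956488]  turn about x,y units -0.0034102745226659154 0.01846584953325328
```

>>> step_arm(increments="0 0 0 -0.0034 0.0185 0 0.4;0 0 0 0 0 0.09 0.4;0 0 0 0 0 0.09 0.4;0 0 0 0 0 0.09 0.4;0 0 0 0 0 0.09 0.4")

```text
clock: 16.2
tool_pos: [420.4, -111.5, 99.7]
eef_rot: [0.878, 0.478, -0.003, 0.001]
force: [-0.1, 0.5, -0.2]
finger_gap: 64.2
```

>>> step_arm(increments="0 0 0 0 0 0.09 0.4;0 0 0 0 0 0.09 0.4;0 0 0 0 0 0.09 0.4;0 0 0 0 0 0.09 0.4;0 0 0 0 0 0.09 0.4")

```text
clock: 16.7
tool_pos: [420.4, -111.2, 99.6]
eef_rot: [0.989, 0.145, -0.003, 0.001]
force: [-0.2, 0.7, 0.6]
finger_gap: 64.1
```

```bash
python3 - <<'E'
from h import *
go(421,-142,90,-81.5)
o=sensors.get_obs(); r=R.from_quat(o['eef_rot']); 
t=r.inv().apply([0,0,-1]); print(" turn about x,y units",-t[1]/1.5708, t[0]/1.5708)
E
```

```text
t 16.70 pos [ 420.4 -111.2   99.6] jaw -73.4 q7 -0.58 tilt [ 0.0055 -0.0022] gap 64.1 F [-0.2  0.7  0.6]
 turn deg -8.14 -> tool z units 0.0904 ; shift units AFTER turn [-0.0049  0.0381  0.0122] mm [-3.9 30.5  9.8]; shift w/o turn [-0.0102  0.0371  0.0122]
 turn about x,y units 0.001412223375392217 0.003511866621617387
```

>>> step_arm(increments="0 0 0 0.001 0.0035 0.09 0.4;-0.005 0.038 0.012 0 0 0 0.4;0 0 0 0 0 0 0.4;0 0 0 0 0 0 0.4;0 0 0 0 0 0 0.4")

```text
clock: 17.2
tool_pos: [421.2, -141.3, 89.9]
eef_rot: [0.997, 0.078, -0.0, -0.0]
force: [0.1, 0.6, 0.3]
finger_gap: 64.3
```

```bash
python3 - <<'E'
from h import *
go(421,-142,24,-81.5)
print(sensors.get_obs()['q'].round(2))
stones("w11",60)
E
```

```text
t 17.20 pos [ 421.2 -141.3   89.9] jaw -81.1 q7 -0.59 tilt [0.0002 0.0001] gap 64.3 F [0.1 0.6 0.3]
 turn deg -0.43 -> tool z units 0.0048 ; shift units AFTER turn [-0.0004  0.0008  0.0823] mm [-0.3  0.6 65.9]; shift w/o turn [-0.0004  0.0008  0.0823]
[-0.42  0.47  0.84  2.22 -0.57  0.68 -0.59]
cam [ 499. -130.  230.]
1585.5 (np.int64(253), np.int64(205))
[[ 237.  186.  433. -126.  440. -127.]
 [ 233.  197.  422. -124.  431. -125.]
 [ 234.  221.  400. -128.  410. -128.]
 [ 250.  226.  397. -143.  408. -142.]
 [ 273.  225.  401. -164.  412. -160.]
 [ 270.  187.  437. -155.  443. -152.]
 [ 257.  180.  441. -143.  447. -141.]]
1645.5 (np.int64(78), np.int64(177))
[[107. 169. 431. -14. 438. -26.]
 [ 87. 155. 440.   3. 447. -11.]
 [ 55. 168. 425.  31. 433.  13.]
 [ 51. 182. 411.  35. 421.  17.]
 [ 67. 197. 400.  21. 410.   5.]
 [ 85. 198. 401.   6. 412.  -9.]
 [ 96. 192. 408.  -4. 418. -18.]]
```

View pics/w11.png

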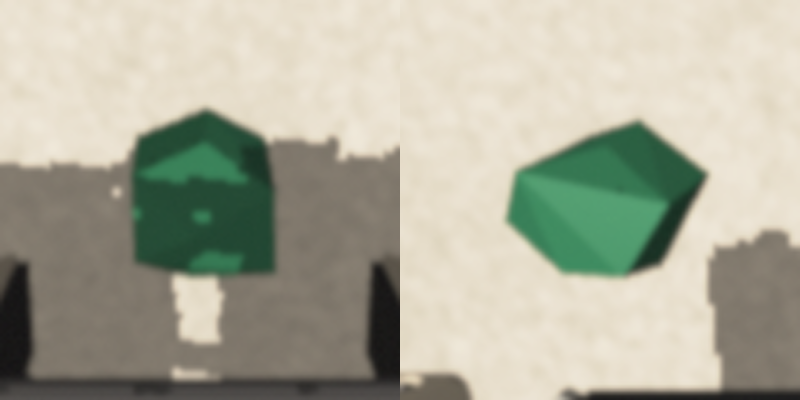

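The stone's parallel sawn faces line up with the jaws, at columns 235 and 271, centred on 253. Descending to grip.

>>> step_arm(increments="0 0 0.03 0 0 0.003 0.4;0 0 0.03 0 0 0 0.4;0 0 0.02 0 0 0 0.4;0 0 0.002 0 0 0 -1;0 0 0 0 0 0 -1")

```text
clock: 17.75
tool_pos: [421.3, -141.5, 24.3]
eef_rot: [0.997, 0.076, -0.0, -0.0]
force: [-0.3, 0.4, -0.7]
finger_gap: 52.7
```

>>> step_arm(increments="0 0 0 0 0 0 -1;0 0 0 0 0 0 -1;0 0 0 0 0 0 -1;0 0 0 0 0 0 -1;0 0 0 0 0 0 -1")

```text
clock: 18.25
tool_pos: [422.0, -141.7, 24.8]
eef_rot: [0.997, 0.076, 0.001, 0.0]
force: [-0.4, 1.4, 7.2]
finger_gap: 34.3
```

```bash
python3 - <<'E'
from h import *
go(421,-142,90,-81.5)
E
```

```text
t 18.25 pos [ 422.  -141.7   24.8] jaw -81.3 q7 -0.45 tilt [-0.0015 -0.0001] gap 34.3 F [-0.4  1.4  7.2]
 turn deg -0.17 -> tool z units 0.0019 ; shift units AFTER turn [-0.0012  0.0002 -0.0815] mm [ -1.    0.2 -65.2]; shift w/o turn [-0.0012  0.0002 -0.0815]
```

>>> step_arm(increments="0 0 -0.02 0 0 0 -1;0 0 -0.04 0 0 0 -1;0 0 -0.02 0 0 0 -1;0 0 0 0 0 0 -1;0 0 0 0 0 0 -1")

```text
clock: 18.75
tool_pos: [421.7, -141.3, 88.1]
eef_rot: [0.997, 0.076, 0.0, -0.0]
force: [-0.2, 0.8, -1.2]
finger_gap: 34.1
```

```bash
python3 - <<'E'
from h import *
plan(625,-2,90,-85)
E
```

```text
t 18.75 pos [ 421.7 -141.3   88.1] jaw -81.3 q7 -0.58 tilt [-0.001   0.0001] gap 34.1 F [-0.2  0.8 -1.2]
 turn deg -3.71 -> tool z units 0.0412 ; shift units AFTER turn [ 0.2684 -0.1513 -0.0021] mm [ 214.7 -121.1   -1.7]; shift w/o turn [ 0.2776 -0.1336 -0.0021]
  0.0463 -0.0223 -0.0003 0 0 0.0069
  0.0460 -0.0228 -0.0003 0 0 0.0069
  0.0458 -0.0233 -0.0003 0 0 0.0069
  0.0455 -0.0238 -0.0003 0 0 0.0069
  0.0453 -0.0243 -0.0003 0 0 0.0069
  0.0450 -0.0247 -0.0003 0 0 0.0069
```

>>> step_arm(increments="0.046 -0.022 0 0 0 0.007 -1;0.046 -0.023 0 0 0 0.007 -1;0.046 -0.023 0 0 0 0.007 -1;0.0455 -0.024 0 0 0 0.007 -1;0.045 -0.024 0 0 0 0.007 -1")

```text
clock: 19.25
tool_pos: [591.3, -24.7, 86.5]
eef_rot: [0.999, 0.048, -0.001, -0.0]
force: [1.2, -0.2, -0.4]
finger_gap: 33.8
```

>>> step_arm(increments="0.045 -0.025 0 0 0 0.007 -1;0 0 0 0 0 0 -1;0 0 0 0 0 0 -1;0 0 0 0 0 0 -1;0 0 0 0 0 0 -1")

```text
clock: 19.75
tool_pos: [623.6, -3.9, 87.8]
eef_rot: [0.999, 0.042, -0.001, 0.0]
force: [-0.4, 0.3, -0.1]
finger_gap: 34.1
```

```bash
python3 - <<'E'
from h import *
go(625,-2,29,-85)
i=optics.camera_info("wrist"); im=optics.capture("wrist"); cv2.imwrite("pics/w12.png",im[:,:,::-1])
print(proj(i,[(625,-2,5),(596,-2,3)]).round())
E
```

```text
t 19.75 pos [623.6  -3.9  87.8] jaw -85.2 q7 -0.97 tilt [0.001 0.   ] gap 34.1 F [-0.4  0.3 -0.1]
 turn deg 0.23 -> tool z units -0.0025 ; shift units AFTER turn [ 0.0021 -0.0022  0.0735] mm [ 1.7 -1.7 58.8]; shift w/o turn [ 0.0021 -0.0022  0.0735]
[[250. 202.]
 [247. 232.]]
```

View pics/w12.png

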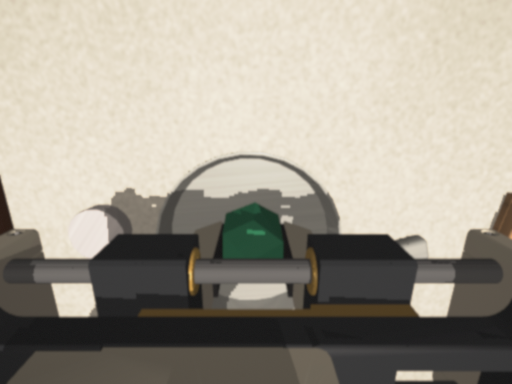

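The pan rim spans columns 160–338, with the stone centred in it. Lowering.

>>> step_arm(increments="0.002 -0.002 0.03 0 0 0 -1;0 0 0.03 0 0 0 -1;0 0 0.013 0 0 0 -1;0 0 0 0 0 0 -1;0 0 0 0 0 0 -1")

```text
clock: 20.3
tool_pos: [626.3, -1.5, 30.4]
eef_rot: [0.999, 0.042, 0.0, 0.0]
force: [0.3, -0.3, -0.2]
finger_gap: 34.0
```

>>> step_arm(increments="0 0 0.0012 0 0 0 -1;0 0 0 0 0 0 -1;0 0 0 0 0 0 -1;0 0 0 0 0 0 -1;0 0 0 0 0 0 -1")

```text
clock: 20.8
tool_pos: [626.2, -1.0, 28.9]
eef_rot: [0.999, 0.043, 0.0, 0.0]
force: [-0.8, 0.5, -0.7]
finger_gap: 33.9
```

>>> step_arm(increments="0 0 0.001 0 0 0 -1;0 0 0.0005 0 0 0 -1;0 0 0 0 0 0 -1;0 0 0 0 0 0 -1;0 0 0 0 0 0 -1")

```text
clock: 21.3
tool_pos: [626.2, -1.0, 27.5]
eef_rot: [0.999, 0.043, 0.0, 0.0]
force: [0.7, 0.4, -1.1]
finger_gap: 34.0
```

>>> step_arm(increments="0 0 0.001 0 0 0 -1;0 0 0 0 0 0 -1;0 0 0 0 0 0 -0.25;0 0 0 0 0 0 -0.05;0 0 0 0 0 0 -0.05")

```text
clock: 21.8
tool_pos: [626.2, -1.0, 26.7]
eef_rot: [0.999, 0.043, 0.0, 0.0]
force: [-0.4, -0.2, 0.4]
finger_gap: 42.9
```

>>> step_arm(increments="0 0 -0.03 0 0 0 -0.05;0 0 -0.045 0 0 0 0;0 0 -0.045 0 0 0 0.2;0 0 0 0 0 0 0.3;0 0 0 0 0 0 0.3")

```text
clock: 22.3
tool_pos: [626.6, -0.8, 123.3]
eef_rot: [0.999, 0.043, 0.001, -0.0]
force: [-0.6, 0.6, -0.3]
finger_gap: 59.5
```

```bash
python3 - <<'E'
from h import *
plan(423,4,124,-116)
i=optics.camera_info("wrist"); im=optics.capture("wrist"); cv2.imwrite("pics/w13.png",im[:,:,::-1])
print(sensors.get_obs()['q'].round(2))
E
```

```text
t 22.30 pos [626.6  -0.8 123.3] jaw -85.1 q7 -1.00 tilt [-0.0016  0.0002] gap 59.5 F [-0.6  0.6 -0.3]
 turn deg -30.90 -> tool z units 0.3434 ; shift units AFTER turn [-0.2314  0.1061 -0.0012] mm [-185.1   84.9   -1. ]; shift w/o turn [-0.253  -0.0278 -0.0012]
  -0.0506 -0.0056 -0.0002 0 0 0.0687
  -0.0509 -0.0001 -0.0002 0 0 0.0687
  -0.0506 0.0054 -0.0002 0 0 0.0687
  -0.0497 0.0108 -0.0002 0 0 0.0687
  -0.0483 0.0161 -0.0002 0 0 0.0687
[-0.63  0.69  0.86  1.75 -0.62  0.99 -1.  ]
```

View pics/w13.png

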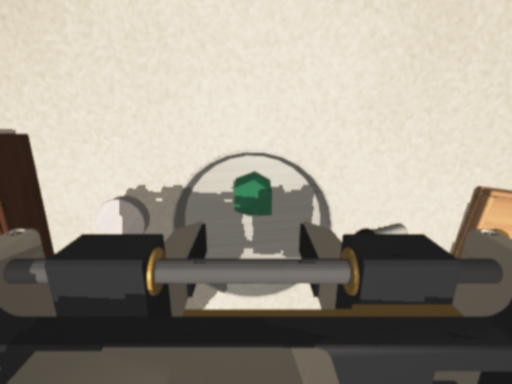

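Rough_a is in the pan at (253,195). Moving to look at rough_b from above.

>>> step_arm(increments="-0.05 -0.0055 0 0 0 0 0.3;-0.05 -0.0055 0 0 0 0 0.3;-0.05 -0.0055 0 0 0 0 0.3;-0.05 -0.0055 0 0 0 0 0.3;-0.05 -0.0055 0 0 0 0 0.3")

```text
clock: 22.85
tool_pos: [422.4, 3.9, 121.6]
eef_rot: [0.999, 0.043, -0.001, 0.0]
force: [0.1, -0.5, 0.7]
finger_gap: 59.5
```

>>> step_arm(increments="-0.05 0 0 0 0 0 0.3;-0.03 0 0 0 0 0 0.3;0 0 0 0 0 0 0.3;0 0 0 0 0 0 0.3;0 0 0 0 0 0 0.3")

```text
clock: 23.35
tool_pos: [362.2, -1.5, 122.7]
eef_rot: [0.999, 0.043, 0.0, 0.001]
force: [-0.2, -1.3, -0.6]
finger_gap: 59.8
```

```bash
python3 - <<'E'
from h import *
go(423,4,124)
stones("w14",40)
print(sensors.get_obs()['q'].round(2))
E
```

```text
t 23.35 pos [362.2  -1.5 122.7] jaw -85.1 q7 -1.08 tilt [-0.0006 -0.0011] gap 59.8 F [-0.2 -1.3 -0.6]
 turn deg 0.00 -> tool z units 0.0000 ; shift units AFTER turn [ 0.0763 -0.0003 -0.0016] mm [61.  -0.3 -1.3]; shift w/o turn [ 0.0763 -0.0003 -0.0016]
cam [440.   5. 263.]
1043.0 (np.int64(252), np.int64(129))
[[257. 109. 441.   1. 441.   1.]
 [243. 115. 435.  13. 435.  12.]
 [232. 134. 417.  22. 419.  20.]
 [245. 148. 404.   9. 408.   8.]
 [260. 147. 407.  -5. 410.  -5.]
 [272. 122. 431. -15. 432. -13.]]
1602.0 (np.int64(63), np.int64(107))
[[ 43.  86. 444. 195. 444. 177.]
 [ 41.  93. 438. 197. 438. 179.]
 [ 55. 129. 407. 189. 410. 171.]
 [ 60. 133. 403. 184. 407. 167.]
 [ 84. 130. 408. 161. 411. 147.]
 [ 87. 124. 414. 158. 417. 144.]
 [ 74.  87. 446. 167. 445. 152.]
 [ 67.  82. 450. 173. 449. 157.]]
[-1.01  0.3   1.09  2.37 -0.43  0.67 -1.08]
```

View pics/w14.png

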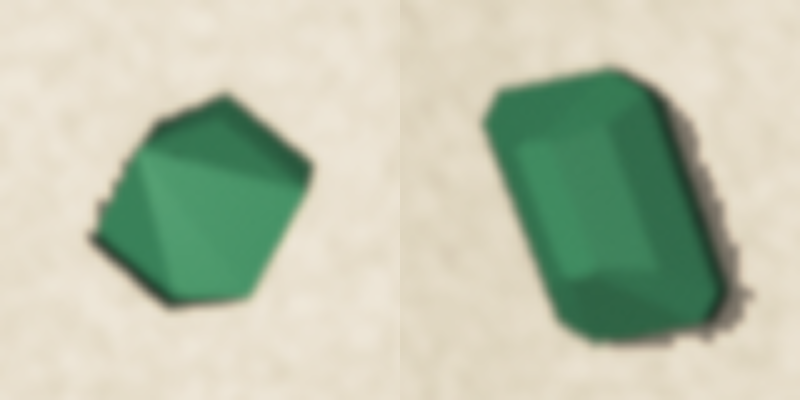

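Rough_b's clean upright face is the right-hand edge, from (315,170) to (248,298) in the zoom. It runs at about −24.5° in world, so the jaw axis is 65.5° and the centre about (423,5). I'll turn back the long way to keep joint 3 away from its limit.

>>> step_arm(increments="0.04 0 0 0 0 0 0.3;0.036 0 0 0 0 0 0.3;0 0 0 0 0 -0.092 0.3;0 0 0 0 0 -0.092 0.3;0 0 0 0 0 -0.092 0.3")

```text
clock: 23.9
tool_pos: [422.7, 3.2, 122.4]
eef_rot: [0.966, 0.259, -0.0, 0.001]
force: [0.8, -0.1, -0.1]
finger_gap: 60.2
```

>>> step_arm(increments="0 0 0 0 0 -0.092 0.3;0 0 0 0 0 -0.092 0.3;0 0 0 0 0 -0.092 0.3;0 0 0 0 0 -0.092 0.3;0 0 0 0 0 -0.092 0.3")

```text
clock: 24.4
tool_pos: [422.6, 3.4, 122.5]
eef_rot: [0.812, 0.584, -0.0, 0.0]
force: [0.1, 1.2, -0.6]
finger_gap: 59.5
```

>>> step_arm(increments="0 0 0 0 0 -0.092 0.3;0 0 0 0 0 -0.092 0.3;0 0 0 0 0 -0.092 0.3;0 0 0 0 0 -0.092 0.3;0 0 0 0 0 -0.092 0.3")

```text
clock: 24.9
tool_pos: [422.6, 3.4, 122.4]
eef_rot: [0.553, 0.833, -0.0, 0.0]
force: [0.0, 0.0, -0.1]
finger_gap: 59.6
```

>>> step_arm(increments="0 0 0 0 0 -0.092 0.3;0 0 0 0 0 -0.092 0.3;0 0 0 0 0 -0.092 0.3;0 0 0 0 0 -0.092 0.3;0 0 0 0 0 -0.092 0.3")

```text
clock: 25.4
tool_pos: [422.5, 3.4, 122.3]
eef_rot: [0.223, 0.975, -0.0, -0.0]
force: [0.0, -0.6, 0.3]
finger_gap: 59.9
```

```bash
python3 - <<'E'
from h import *
go(423,5,90,65.5)
print(sensors.get_obs()['q'].round(2))
E
```

```text
t 25.40 pos [422.5   3.4 122.3] jaw 64.2 q7 1.12 tilt [-0.0003  0.0004] gap 59.9 F [ 0.  -0.6  0.3]
 turn deg 1.27 -> tool z units -0.0141 ; shift units AFTER turn [0.0003 0.002  0.0404] mm [ 0.2  1.6 32.3]; shift w/o turn [0.0003 0.002  0.0404]
[-0.37  0.28  0.28  2.21 -0.12  0.67  1.12]
```

>>> step_arm(increments="0 0.002 0.04 0 0 -0.013 0.3;0 0 0 0 0 0 0.3;0 0 0 0 0 0 0.3;0 0 0 0 0 0 0.3;0 0 0 0 0 0 0.3")

```text
clock: 25.9
tool_pos: [423.2, 5.1, 91.5]
eef_rot: [0.216, 0.976, 0.0, 0.001]
force: [-0.7, 0.7, -0.1]
finger_gap: 59.7
```

```bash
python3 - <<'E'
from h import *
go(423,5,22.5,65.5)
stones("w15",50)
i=optics.camera_info("wrist");print(proj(i,[(423,5,10)]).round())
E
```

```text
t 25.90 pos [423.2   5.1  91.5] jaw 65.1 q7 1.16 tilt [ 0.0011 -0.0006] gap 59.7 F [-0.7  0.7 -0.1]
 turn deg 0.44 -> tool z units -0.0048 ; shift units AFTER turn [ 0.0003 -0.0002  0.0862] mm [ 0.2 -0.2 69. ]; shift w/o turn [ 0.0003 -0.0002  0.0862]
cam [353.  37. 232.]
1123.0 (np.int64(250), np.int64(199))
[[247. 179. 404.   8. 399.  12.]
 [235. 190. 409.  -5. 403.  -1.]
 [235. 217. 432. -17. 423. -11.]
 [258. 218. 442.   2. 432.   6.]
 [267. 213. 441.  11. 431.  14.]
 [266. 183. 415.  22. 408.  24.]]
2040.5 (np.int64(445), np.int64(122))
[[442.  94. 407. 180. 401. 165.]
 [420. 111. 412. 161. 406. 148.]
 [418. 120. 418. 158. 411. 145.]
 [440. 151. 451. 168. 441. 154.]
 [449. 152. 455. 175. 444. 160.]
 [469. 138. 451. 192. 440. 176.]
 [473. 128. 444. 197. 434. 180.]
 [454.  96. 412. 189. 406. 172.]]
[[252. 203.]]
```

View pics/w15.png

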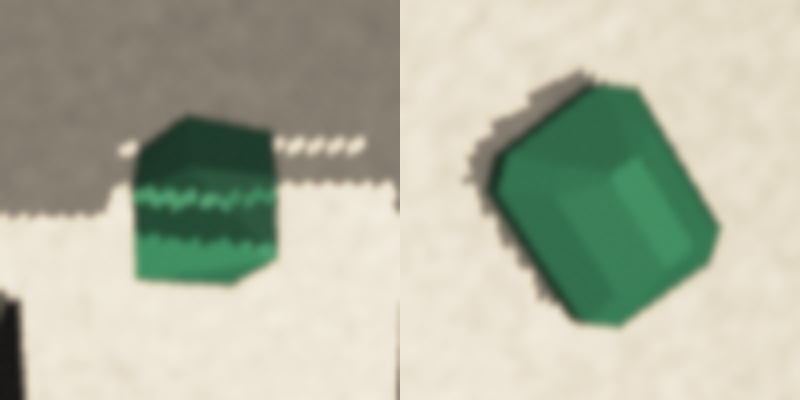

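The sides are parallel at columns 235 and 267, so the jaws are aligned. Descending.

>>> step_arm(increments="0 0 0.03 0 0 -0.004 0.3;0 0 0.03 0 0 0 0.2;0 0 0.022 0 0 0 0.2;0 0 0.003 0 0 0 0.1;0 0 0 0 0 0 0.1")

```text
clock: 26.45
tool_pos: [422.5, 5.0, 23.0]
eef_rot: [0.213, 0.977, -0.0, -0.0]
force: [0.4, 0.2, 0.2]
finger_gap: 50.8
```

>>> step_arm(increments="0 0 0 0 0 0 -1;0 0 0 0 0 0 -1;0 0 0 0 0 0 -1;0 0 0 0 0 0 -1;0 0 0 0 0 0 -1")

```text
clock: 26.95
tool_pos: [422.9, 5.1, 23.3]
eef_rot: [0.213, 0.977, 0.0, 0.001]
force: [-2.5, 0.4, 8.4]
finger_gap: 29.8
```

>>> step_arm(increments="0 0 0 0 0 0 -1;0 0 -0.02 0 0 0 -1;0 0 -0.04 0 0 0 -1;0 0 -0.02 0 0 0 -1;0 0 0 0 0 0 -1")

```text
clock: 27.45
tool_pos: [423.9, 5.3, 88.6]
eef_rot: [0.212, 0.977, 0.001, 0.002]
force: [-0.7, -0.1, -1.1]
finger_gap: 30.0
```

```bash
python3 - <<'E'
from h import *
plan(567,-2,90,90)
E
```

```text
t 27.45 pos [423.9   5.3  88.6] jaw 65.5 q7 1.18 tilt [ 0.0033 -0.0024] gap 30.0 F [-0.7 -0.1 -1.1]
 turn deg 24.53 -> tool z units -0.2726 ; shift units AFTER turn [-0.1789 -0.0091 -0.001 ] mm [-143.1   -7.3   -0.8]; shift w/o turn [-0.1665  0.066  -0.001 ]
  -0.0416 0.0165 -0.0002 0 0 -0.0682
  -0.0432 0.0120 -0.0002 0 0 -0.0682
  -0.0442 0.0073 -0.0002 0 0 -0.0682
  -0.0447 0.0025 -0.0002 0 0 -0.0682
```

>>> step_arm(increments="-0.0415 0.0165 0 0 0 -0.068 -1;-0.043 0.012 0 0 0 -0.068 -1;-0.044 0.007 0 0 0 -0.068 -1;-0.045 0.0025 0 0 0 -0.068 -1;0 0 0 0 0 0 -1")

```text
clock: 27.95
tool_pos: [569.8, -2.8, 86.0]
eef_rot: [-0.001, 1.0, -0.0, 0.002]
force: [-0.9, 1.1, -1.0]
finger_gap: 29.7
```

>>> step_arm(increments="0 0 0 0 0 0 -1;0 0 0.03 0 0 0 -1;0 0 0.015 0 0 0 -1;0 0 0 0 0 0 -1;0 0 0 0 0 0 -1")

```text
clock: 28.45
tool_pos: [564.7, -2.3, 50.7]
eef_rot: [0.001, 1.0, -0.0, -0.001]
force: [0.5, -0.3, -0.5]
finger_gap: 29.8
```

```bash
python3 - <<'E'
from h import *
go(567,-2,26,90)
i=optics.camera_info("wrist"); im=optics.capture("wrist"); cv2.imwrite("pics/w16.png",im[:,:,::-1])
E
```

```text
t 28.45 pos [564.7  -2.3  50.7] jaw 89.9 q7 1.59 tilt [-0.0011  0.0002] gap 29.8 F [ 0.5 -0.3 -0.5]
 turn deg 0.07 -> tool z units -0.0008 ; shift units AFTER turn [-0.0029  0.0004  0.0308] mm [-2.3  0.3 24.7]; shift w/o turn [-0.0029  0.0004  0.0308]
```

View pics/w16.png

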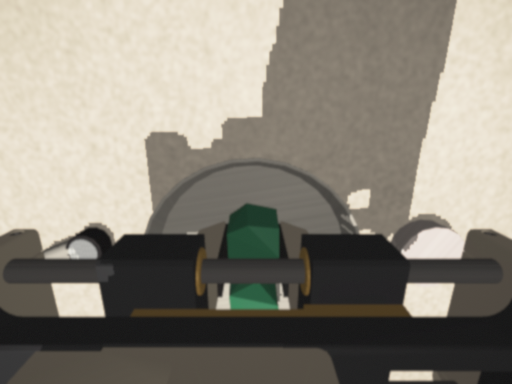

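The held stone at (253,225) is inside the pan rim. Lowering it and releasing.

>>> step_arm(increments="-0.002 0 0.02 0 0 0 -1;0 0 0.01 0 0 0 -1;0 0 0.001 0 0 0 -1;0 0 0 0 0 0 -1;0 0 0 0 0 0 -1")

```text
clock: 29.0
tool_pos: [567.1, -2.4, 26.3]
eef_rot: [0.001, 1.0, -0.0, 0.0]
force: [-1.3, -0.8, 0.2]
finger_gap: 29.5
```

>>> step_arm(increments="0 0 0.0008 0 0 0 -1;0 0 0 0 0 0 -1;0 0 0 0 0 0 -0.3;0 0 0 0 0 0 -0.1;0 0 0 0 0 0 -0.1")

```text
clock: 29.5
tool_pos: [567.1, -2.4, 25.3]
eef_rot: [0.001, 1.0, -0.0, 0.0]
force: [-0.1, 0.3, -0.4]
finger_gap: 40.1
```

>>> step_arm(increments="0 0 -0.03 0 0 0 -0.1;0 0 -0.045 0 0 0 0;0 0 -0.045 0 0 0 0.2;0 0 0 0 0 0 0.3;0 0 0 0 0 0 0.3")

```text
clock: 30.0
tool_pos: [567.6, -2.3, 122.0]
eef_rot: [0.0, 1.0, 0.0, 0.001]
force: [0.7, -0.5, -0.5]
finger_gap: 59.1
```

```bash
python3 - <<'E'
from h import *
i=optics.camera_info("wrist"); im=optics.capture("wrist"); cv2.imwrite("pics/w17.png",im[:,:,::-1])
plan(480,260,150,95)
E
```

```text
t 30.05 pos [566.8  -2.3 121. ] jaw 89.9 q7 1.58 tilt [-0.0002  0.    ] gap 59.0 F [ 1.   0.6 -0.4]
 turn deg 5.06 -> tool z units -0.0562 ; shift units AFTER turn [ 0.0795  0.3361 -0.0362] mm [ 63.6 268.9 -29. ]; shift w/o turn [ 0.1088  0.3278 -0.0362]
  0.0155 0.0468 -0.0052 0 0 -0.0080
  0.0150 0.0470 -0.0052 0 0 -0.0080
  0.0144 0.0472 -0.0052 0 0 -0.0080
  0.0138 0.0474 -0.0052 0 0 -0.0080
  0.0132 0.0476 -0.0052 0 0 -0.0080
  0.0126 0.0477 -0.0052 0 0 -0.0080
  0.0120 0.0479 -0.0052 0 0 -0.0080
```

View pics/w17.png

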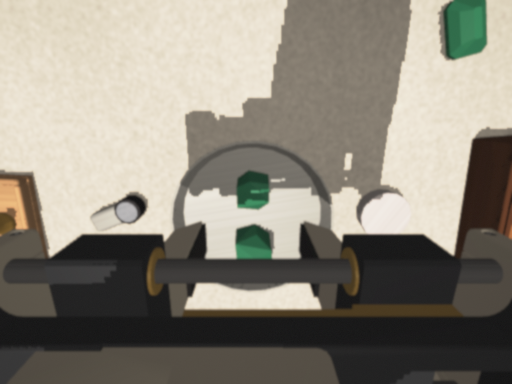

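Both roughs sit in the pan, at (253,190) and (253,243). Next I'll turn for the cover and look at its grip bar.

```bash
python3 - <<'E'
from h import *
plan(540,250,160,4)
E
```

```text
t 30.05 pos [566.8  -2.3 121. ] jaw 89.9 q7 1.58 tilt [-0.0002  0.    ] gap 59.0 F [ 1.   0.6 -0.4]
 turn deg -85.94 -> tool z units 0.9549 ; shift units AFTER turn [ 0.317  -0.0114 -0.0488] mm [253.6  -9.1 -39. ]; shift w/o turn [ 0.0338  0.3154 -0.0488]
  0.0031 0.0287 -0.0044 0 0 0.0868
  0.0069 0.0280 -0.0044 0 0 0.0868
  0.0107 0.0268 -0.0044 0 0 0.0868
  0.0142 0.0251 -0.0044 0 0 0.0868
  0.0175 0.0229 -0.0044 0 0 0.0868
  0.0205 0.0203 -0.0044 0 0 0.0868
  0.0230 0.0174 -0.0044 0 0 0.0868
  0.0252 0.0141 -0.0044 0 0 0.0868
  0.0269 0.0105 -0.0044 0 0 0.0868
  0.0280 0.0068 -0.0044 0 0 0.0868
  0.0287 0.0029 -0.0044 0 0 0.0868
```

>>> step_arm(increments="0.003 0.0287 -0.0044 0 0 0.087 0.3;0.007 0.028 -0.0044 0 0 0.087 0.3;0.0107 0.027 -0.0044 0 0 0.087 0.3;0.014 0.025 -0.0044 0 0 0.087 0.3;0.0175 0.023 -0.0044 0 0 0.087 0.3")

```text
clock: 30.55
tool_pos: [554.1, 113.1, 137.4]
eef_rot: [0.338, 0.941, -0.001, -0.001]
force: [-0.1, 0.4, 0.4]
finger_gap: 59.5
```

>>> step_arm(increments="0.0205 0.020 -0.0044 0 0 0.087 0;0.023 0.017 -0.0044 0 0 0.087 0;0.025 0.014 -0.0044 0 0 0.087 0;0.027 0.0105 -0.0044 0 0 0.087 0;0.028 0.007 -0.0044 0 0 0.087 0")

```text
clock: 31.05
tool_pos: [542.0, 227.3, 155.0]
eef_rot: [0.634, 0.773, -0.001, -0.0]
force: [-0.1, 0.0, -0.2]
finger_gap: 46.0
```

>>> step_arm(increments="0.029 0.003 -0.0044 0 0 0.087 0;0 0 0 0 0 0 0;0 0 0 0 0 0 0;0 0 0 0 0 0 0;0 0 0 0 0 0 0")

```text
clock: 31.55
tool_pos: [540.8, 248.5, 159.6]
eef_rot: [0.683, 0.73, -0.001, 0.0]
force: [0.3, 0.1, 0.4]
finger_gap: 45.9
```

```bash
python3 - <<'E'
from h import *
go(540,250,160,4)
i=optics.camera_info("wrist"); im=optics.capture("wrist"); cv2.imwrite("pics/w18.png",im[:,:,::-1])
np.save("w18.npy",im); import pickle; pickle.dump(i,open("w18.pkl","wb"))
E
```

```text
t 31.55 pos [540.8 248.5 159.6] jaw 3.8 q7 -0.15 tilt [0.0009 0.0006] gap 45.9 F [0.3 0.1 0.4]
 turn deg 0.23 -> tool z units -0.0026 ; shift units AFTER turn [ 0.002  -0.0008 -0.0005] mm [ 1.6 -0.7 -0.4]; shift w/o turn [ 0.002  -0.0008 -0.0005]
```

View pics/w18.png

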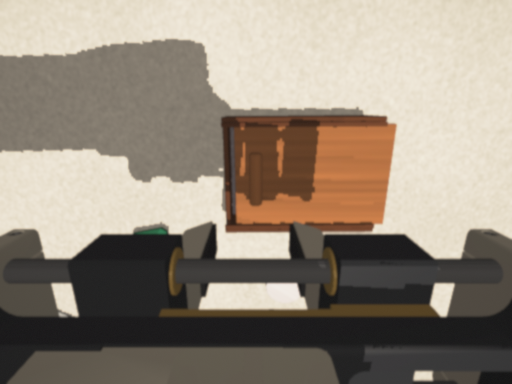

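```bash
python3 - <<'E'
from h import *
im=np.load("w18.npy"); c=im[105:240,210:400].astype(float); c=np.clip((c/255)**.6*255*1.2,0,255).astype(np.uint8)
cv2.imwrite("pics/w19.png",cv2.resize(c,(760,540),interpolation=cv2.INTER_CUBIC)[:,:,::-1])
E
```

```text
(no output)
```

View pics/w19.png

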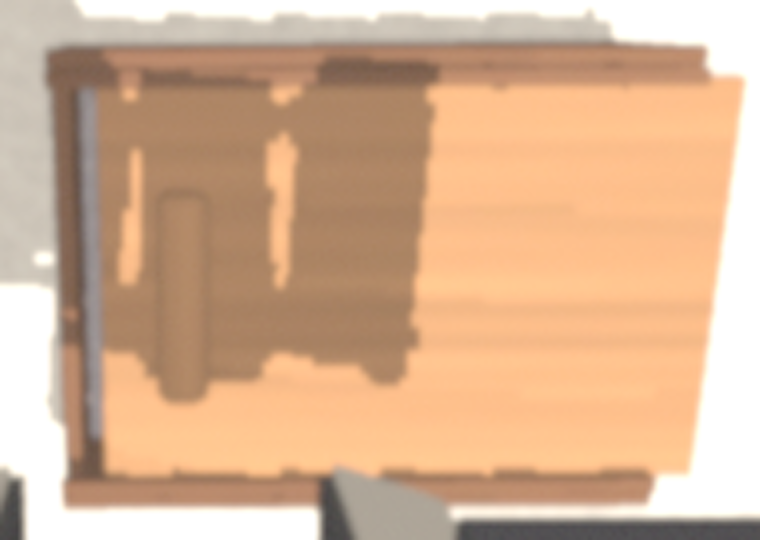

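```bash
python3 - <<'E'
from h import *
import pickle
i=pickle.load(open("w18.pkl","rb"))
def P(p,z): return cast(i,[(210+p[0]/4,105+p[1]/4)],z)[0].round(1)
print("bar ends",P((184,192),56),P((185,398),56),"mid",P((185,295),56))
print("bar sides",P((159,295),56),P((210,295),56))
print("walls +y outer",P((50,50),46),P((705,47),46),"-y outer",P((67,500),46),P((650,503),46))
print("end wall z36",P((55,270),36),"inner",P((80,270),36), "cover front z42",P((100,270),42), "cover back",P((743,77),42),P((690,472),42))
go(540,250,160,4)
E
```

```text
bar ends [541.8 288.4  56. ] [545.4 239.6  56. ] mid [543.6 264.7  56. ]
bar sides [537.7 264.3  56. ] [549.4 265.1  56. ]
walls +y outer [509.7 316.8  46. ] [656.5 327.2  46. ] -y outer [517.8 206.7  46. ] [665.7 215.6  46. ]
end wall z36 [511.7 264.   36. ] inner [517.9 264.4  36. ] cover front z42 [523.1 266.1  42. ] cover back [668.5 321.2  42. ] [676.3 223.2  42. ]
t 31.60 pos [540.9 248.6 159.8] jaw 3.8 q7 -0.15 tilt [0.0005 0.0003] gap 45.9 F [-0.3  0.6 -0.4]
 turn deg 0.24 -> tool z units -0.0027 ; shift units AFTER turn [ 0.0018 -0.001  -0.0003] mm [ 1.4 -0.8 -0.2]; shift w/o turn [ 0.0018 -0.001  -0.0003]
```

The bar measures 11.7 × 49 mm, matching the given sizes, with its middle at (543.6,264.7). The case yaw is about 4°, and the cover is about 11 mm ajar. Gripping the bar.

```bash
python3 - <<'E'
from h import *
go(543.6,264.7,64,4)
E
```

```text
t 31.60 pos [540.9 248.6 159.8] jaw 3.8 q7 -0.15 tilt [0.0005 0.0003] gap 45.9 F [-0.3  0.6 -0.4]
 turn deg 0.24 -> tool z units -0.0027 ; shift units AFTER turn [0.0199 0.0048 0.1197] mm [15.9  3.9 95.8]; shift w/o turn [0.0199 0.0048 0.1197]
```

>>> step_arm(increments="0.020 0.005 0 0 0 -0.0025 0;0 0 0.045 0 0 0 0;0 0 0.045 0 0 0 0;0 0 0.02 0 0 0 0;0 0 0.008 0 0 0 0")

```text
clock: 32.1
tool_pos: [542.7, 266.8, 63.6]
eef_rot: [0.681, 0.732, -0.001, -0.001]
force: [0.4, 0.6, -1.0]
finger_gap: 46.0
```

>>> step_arm(increments="0 0 0 0 0 0 0;0 0 0 0 0 0 0;0 0 0 0 0 0 -1;0 0 0 0 0 0 -1;0 0 0 0 0 0 -1")

```text
clock: 32.6
tool_pos: [543.9, 266.4, 66.2]
eef_rot: [0.682, 0.732, 0.001, 0.0]
force: [-0.2, 0.7, 0.0]
finger_gap: 26.3
```

>>> step_arm(increments="0 0 0 0 0 0 -1;0 0 0 0 0 0 -1;0 0 0 0 0 0 -1;0 0 0 0 0 0 -1;0 0 0 0 0 0 -1")

```text
clock: 33.1
tool_pos: [543.6, 266.2, 65.7]
eef_rot: [0.682, 0.732, 0.0, -0.0]
force: [-1.9, 0.7, 3.2]
finger_gap: 11.7
```

```bash
python3 - <<'E'
from h import *
go(543.6,264.7,64,4)
E
```

```text
t 33.10 pos [543.6 266.2  65.7] jaw 4.0 q7 -0.10 tilt [-0.  0.] gap 11.7 F [-1.9  0.7  3.2]
 turn deg -0.04 -> tool z units 0.0004 ; shift units AFTER turn [-0.0019 -0.0001  0.0021] mm [-1.5 -0.1  1.7]; shift w/o turn [-0.0019 -0.0001  0.0021]
```

>>> step_arm(increments="0 0.008 0 0 0 0 -1;0 0.015 0 0 0 0 -1;0 0.015 0 0 0 0 -1;0 0.015 0 0 0 0 -1;0 0.015 0 0 0 0 -1")

```text
clock: 33.6
tool_pos: [599.3, 270.3, 65.7]
eef_rot: [0.682, 0.732, 0.0, 0.0]
force: [-2.3, 0.1, 4.2]
finger_gap: 11.9
```

>>> step_arm(increments="0 0.014 0 0 0 0 -1;0 0.010 0 0 0 0 -1;0 0.004 0 0 0 0 -1;0 0 0 0 0 0 -1;0 0 0 0 0 0 -1")

```text
clock: 34.1
tool_pos: [620.9, 271.9, 65.8]
eef_rot: [0.682, 0.732, 0.0, 0.0]
force: [-0.2, 1.6, 4.5]
finger_gap: 11.8
```

>>> step_arm(increments="0 0 0 0 0 0 -0.4;0 0 0 0 0 0 -0.3;0 0 0 0 0 0 -0.3;0 0 -0.02 0 0 0 -0.3;0 0 -0.045 0 0 0 -0.2")

```text
clock: 34.6
tool_pos: [618.3, 270.9, 116.0]
eef_rot: [0.682, 0.732, -0.003, -0.001]
force: [1.2, 0.6, 0.3]
finger_gap: 35.2
```

>>> step_arm(increments="0 0 -0.045 0 0 0 0.3;0 0 0 0 0 0 0.3;0 0 0 0 0 0 0.3;0 0 0 0 0 0 0.3;0 0 0 0 0 0 0.3")

```text
clock: 35.1
tool_pos: [619.5, 271.5, 152.6]
eef_rot: [0.682, 0.732, -0.001, -0.0]
force: [0.7, -0.2, 0.6]
finger_gap: 59.5
```

```bash
python3 - <<'E'
from h import *
plan(420,172,130,109.5)
i=optics.camera_info("wrist"); im=optics.capture("wrist"); cv2.imwrite("pics/w20.png",im[:,:,::-1])
C=np.array([587.4,266.6]);a=np.radians(4);
def case(x,y,z): return [C[0]+x*np.cos(a)-y*np.sin(a),C[1]+x*np.sin(a)+y*np.cos(a),z]
print(proj(i,[case(-70,52,36),case(-70,-52,36),case(14,0,40)]).round())
E
```

```text
t 35.10 pos [619.5 271.5 152.6] jaw 4.0 q7 -0.12 tilt [0.0008 0.0018] gap 59.5 F [ 0.7 -0.2  0.6]
 turn deg -74.54 -> tool z units 0.8282 ; shift units AFTER turn [-0.2765  0.034   0.0288] mm [-221.2   27.2   23. ]; shift w/o turn [-0.1065 -0.2574  0.0288]
  -0.0106 -0.0257 0.0029 0 0 0.0828
  -0.0139 -0.0241 0.0029 0 0 0.0828
  -0.0169 -0.0221 0.0029 0 0 0.0828
  -0.0196 -0.0198 0.0029 0 0 0.0828
  -0.0220 -0.0170 0.0029 0 0 0.0828
  -0.0241 -0.0140 0.0029 0 0 0.0828
  -0.0257 -0.0108 0.0029 0 0 0.0828
  -0.0269 -0.0074 0.0029 0 0 0.0828
  -0.0276 -0.0038 0.0029 0 0 0.0828
  -0.0279 -0.0002 0.0029 0 0 0.0828
[[142. 141.]
 [154. 241.]
 [233. 195.]]
```

View pics/w20.png

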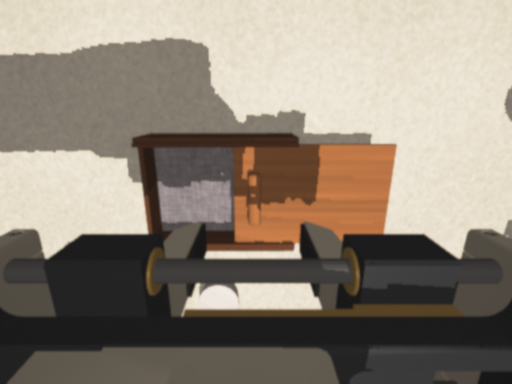

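The cover is open: its front edge is at column 234 and the grey floor is showing. On to the cut stone.

>>> step_arm(increments="-0.018 -0.043 0.0 0 0 0 0.3;-0.018 -0.043 0.0 0 0 0 0.3;-0.018 -0.043 0.0 0 0 0 0.3;-0.018 -0.043 0.01 0 0 0 0.3;-0.018 -0.043 0.01 0 0 0 0.3")

```text
clock: 35.65
tool_pos: [452.1, 186.9, 137.0]
eef_rot: [0.682, 0.732, -0.0, 0.0]
force: [0.2, -0.0, 0.0]
finger_gap: 59.3
```

>>> step_arm(increments="-0.017 -0.042 0.009 0 0 0 0.3;0 0 0 0 0 -0.09 0.3;0 0 0 0 0 -0.09 0.3;0 0 0 0 0 -0.09 0.3;0 0 0 0 0 -0.09 0.3")

```text
clock: 36.15
tool_pos: [420.8, 171.6, 130.0]
eef_rot: [0.448, 0.894, -0.0, -0.0]
force: [0.6, -0.8, -0.3]
finger_gap: 59.5
```

>>> step_arm(increments="0 0 0 0 0 -0.09 0.3;0 0 0 0 0 -0.09 0.3;0 0 0 0 0 -0.09 0.3;0 0 0 0 0 -0.09 0.3;0 0 0 0 0 -0.09 0.3")

```text
clock: 36.65
tool_pos: [420.9, 171.5, 130.0]
eef_rot: [0.111, 0.994, -0.0, -0.0]
force: [0.7, -1.0, 0.1]
finger_gap: 59.5
```

>>> step_arm(increments="0 0 0 0 0 -0.09 0.3;0 0 0 0 0 -0.09 0.3;0 0 0 0 0 -0.09 0.3;0 0 0 0 0 -0.09 0.3;0 0 0 0 0 0 0.3")

```text
clock: 37.15
tool_pos: [420.9, 171.4, 130.0]
eef_rot: [-0.169, 0.986, -0.0, -0.0]
force: [0.4, 0.1, -0.1]
finger_gap: 59.8
```

```bash
python3 - <<'E'
from h import *
go(427,172,90,109.5)
print(sensors.get_obs()['q'].round(2))
stones("w21",60)
E
```

```text
t 37.15 pos [420.9 171.4 130. ] jaw 109.4 q7 1.46 tilt [-0.001   0.0002] gap 59.8 F [ 0.4  0.1 -0.1]
 turn deg 0.05 -> tool z units -0.0006 ; shift units AFTER turn [-0.0074 -0.0018  0.05  ] mm [-5.9 -1.5 40. ]; shift w/o turn [-0.0074 -0.0018  0.05  ]
[-0.59  0.31  0.11  2.12 -0.05  0.72  1.46]
cam [348. 145. 270.]
1010.0 (np.int64(249), np.int64(195))
[[243. 175. 412. 157. 406. 156.]
 [238. 178. 416. 153. 410. 153.]
 [236. 211. 451. 163. 442. 161.]
 [239. 215. 454. 167. 444. 165.]
 [258. 216. 449. 187. 439. 183.]
 [262. 212. 443. 189. 434. 185.]
 [265. 182. 411. 181. 405. 178.]
 [259. 176. 407. 173. 402. 170.]]
```

View pics/w21.png

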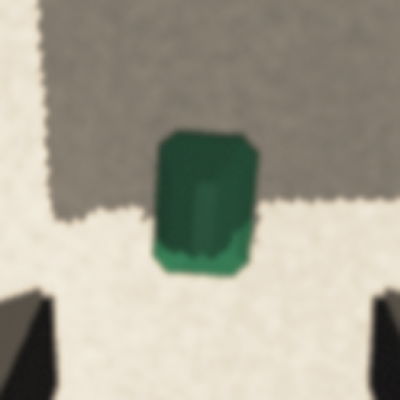

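```bash
python3 - <<'E'
from h import *
i=optics.camera_info("wrist"); im=optics.capture("wrist")
m=masks(im)['green'];m[:, :180]=0;m[:,330:]=0
c=max(cv2.findContours(m,cv2.RETR_EXTERNAL,cv2.CHAIN_APPROX_NONE)[0],key=cv2.contourArea)[:,0]
for z in (8,10.5,13):
    q=cast(i,c,z)[:,:2].astype(np.float32); print(z,cv2.minAreaRect(q))
i=optics.camera_info("top"); im=optics.capture("top"); m=masks(im)['green']
for c in cv2.findContours(m,cv2.RETR_EXTERNAL,cv2.CHAIN_APPROX_NONE)[0]:
    if cv2.contourArea(c)>20: print(cv2.minAreaRect(cast(i,c[:,0],10.5)[:,:2].astype(np.float32)))
go(427,172,90,105)
E
```

```text
8 ((428.0128479003906, 170.6932830810547), (42.80018615722656, 27.805328369140625), 15.480765342712402)
10.5 ((427.2502136230469, 170.453857421875), (42.392154693603516, 27.540250778198242), 15.48074722290039)
13 ((426.48760986328125, 170.2144317626953), (41.984130859375, 27.275157928466797), 15.480727195739746)
((567.1867065429688, -1.9568662643432617), (24.579641342163086, 29.336872100830078), 89.50775909423828)
((625.027587890625, -0.1388530731201172), (29.20937156677246, 36.460750579833984), 89.50775146484375)
t 37.30 pos [421.  171.6 130.2] jaw 109.1 q7 1.45 tilt [-0.0006  0.0002] gap 59.5 F [-0.6 -0.   0.1]
 turn deg -4.09 -> tool z units 0.0455 ; shift units AFTER turn [-0.0074 -0.0014  0.0502] mm [-5.9 -1.1 40.2]; shift w/o turn [-0.0072 -0.0019  0.0502]
```

The stone's centre is (427.5,170.5), its long axis is at about 15.3°, and its measured size fits 44×30. Aligning the jaws to 105.3°.

>>> step_arm(increments="0 0 0 0 0 0.042 0.1;-0.0074 -0.003 0.05 0 0 0 0;0 0 0 0 0 0 0;0 0 0 0 0 0 0;0 0 0 0 0 0 0")

```text
clock: 37.8
tool_pos: [427.7, 171.2, 91.4]
eef_rot: [-0.135, 0.991, 0.0, 0.0]
force: [0.8, 0.1, 0.9]
finger_gap: 46.0
```

```bash
python3 - <<'E'
from h import *
go(427.5,170.5,21.5,105.3)
stones("w22",60)
E
```

```text
t 37.80 pos [427.7 171.2  91.4] jaw 105.5 q7 1.42 tilt [ 0.0006 -0.    ] gap 46.0 F [0.8 0.1 0.9]
 turn deg -0.22 -> tool z units 0.0024 ; shift units AFTER turn [ 0.0005 -0.0008  0.0874] mm [ 0.4 -0.6 69.9]; shift w/o turn [ 0.0005 -0.0008  0.0874]
cam [353. 150. 231.]
1407.0 (np.int64(252), np.int64(202))
[[241. 179. 412. 156. 406. 155.]
 [236. 184. 418. 153. 411. 153.]
 [237. 220. 451. 162. 440. 161.]
 [241. 225. 455. 167. 444. 165.]
 [264. 225. 449. 188. 438. 183.]
 [268. 213. 436. 188. 427. 184.]
 [268. 183. 409. 180. 403. 177.]
 [264. 179. 407. 175. 401. 173.]]
```

View pics/w22.png

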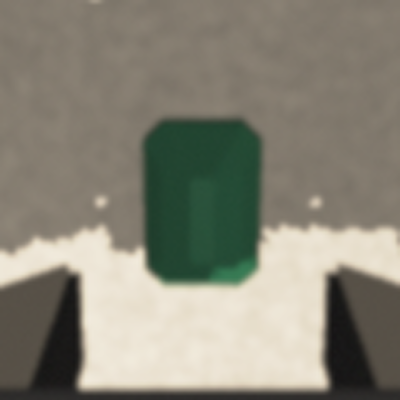

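The stone is centred between the fingers at columns 236–268 and parallel to them. Descending with a lighter 12 N grip.

>>> step_arm(increments="0 0 0.03 0 0 0.001 0;0 0 0.03 0 0 0 0;0 0 0.022 0 0 0 0;0 0 0.0035 0 0 0 0;0 0 0 0 0 0 0", grip_force=12)

```text
clock: 38.35
tool_pos: [427.6, 171.1, 22.6]
eef_rot: [-0.134, 0.991, -0.0, 0.0]
force: [0.3, 0.0, -0.4]
finger_gap: 45.9
```

```bash
python3 - <<'E'
from h import *
go(427.5,170.5,21.5,105.3)
E
```

```text
t 38.35 pos [427.6 171.1  22.6] jaw 105.5 q7 1.44 tilt [0.0001 0.    ] gap 45.9 F [ 0.3  0.  -0.4]
 turn deg -0.15 -> tool z units 0.0017 ; shift units AFTER turn [ 0.0004 -0.0007  0.0013] mm [ 0.3 -0.6  1.1]; shift w/o turn [ 0.0004 -0.0007  0.0013]
```

>>> step_arm(increments="0 0 0.001 0 0 0 0;0 0 0 0 0 0 -1;0 0 0 0 0 0 -1;0 0 0 0 0 0 -1;0 0 0 0 0 0 -1")

```text
clock: 38.85
tool_pos: [427.9, 171.2, 21.7]
eef_rot: [-0.134, 0.991, 0.0, 0.0]
force: [0.6, -1.1, 6.5]
finger_gap: 29.7
```

>>> step_arm(increments="0 0 0 0 0 0 -1;0 0 0 0 0 0 -1;0 0 0 0 0 0 -1;0 0 -0.005 0 0 0 -1;0 0 -0.015 0 0 0 -1")

```text
clock: 39.35
tool_pos: [426.9, 170.7, 36.9]
eef_rot: [-0.135, 0.991, -0.0, -0.001]
force: [-1.2, 0.1, -0.6]
finger_gap: 30.1
```

>>> step_arm(increments="0 0 -0.03 0 0 0 -1;0 0 -0.03 0 0 0 -1;0 0 -0.015 0 0 0 -1;0 0 0 0 0 0 -1;0 0 0 0 0 0 -1")

```text
clock: 39.85
tool_pos: [427.4, 171.0, 97.1]
eef_rot: [-0.135, 0.991, 0.0, 0.0]
force: [0.8, 1.1, -0.6]
finger_gap: 30.1
```

```bash
cat >> h.py <<'E'
C=np.array([587.4,266.6]);CA=np.radians(4)
def case(x,y,z): return [C[0]+x*np.cos(CA)-y*np.sin(CA),C[1]+x*np.sin(CA)+y*np.cos(CA),z]
E
python3 - <<'E'
from h import *
i=optics.camera_info("wrist"); im=optics.capture("wrist"); cv2.imwrite("pics/w23.png",im[:,:,::-1])
print(case(-30,0,110))
plan(*case(-30,0,110),94)
E
```

```text
[np.float64(557.4730784922052), np.float64(264.5073057876763), 110]
t 39.90 pos [427.1 170.8  96.6] jaw 105.5 q7 1.42 tilt [-0.0008  0.0003] gap 29.9 F [-0.3  0.4 -0.6]
 turn deg -11.47 -> tool z units 0.1275 ; shift units AFTER turn [-0.1708  0.1054 -0.0169] mm [-136.6   84.3  -13.5]; shift w/o turn [-0.1883  0.0693 -0.0169]
  -0.0471 0.0173 -0.0042 0 0 0.0319
  -0.0462 0.0197 -0.0042 0 0 0.0319
  -0.0451 0.0220 -0.0042 0 0 0.0319
  -0.0440 0.0242 -0.0042 0 0 0.0319
```

View pics/w23.png

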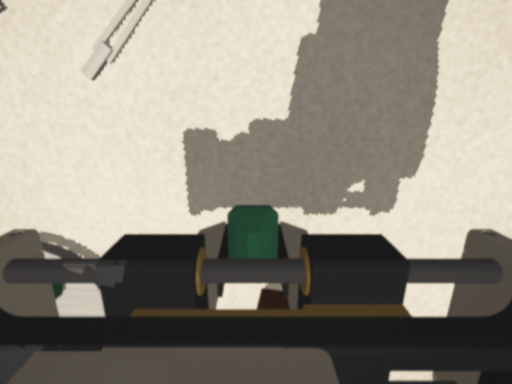

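>>> step_arm(increments="-0.047 0.017 -0.004 0 0 0.032 -1;-0.046 0.020 -0.004 0 0 0.032 -1;-0.045 0.022 -0.004 0 0 0.032 -1;-0.044 0.024 -0.004 0 0 0.032 -1;0 0 0 0 0 0 -1")

```text
clock: 40.4
tool_pos: [561.0, 268.0, 108.9]
eef_rot: [-0.035, 0.999, 0.001, 0.001]
force: [0.5, -0.3, -0.4]
finger_gap: 29.9
```

>>> step_arm(increments="0 0 0 0 0 0 -1;0 0 0.02 0 0 0 -1;0 0 0.02 0 0 0 -1;0 0 0 0 0 0 -1;0 0 0 0 0 0 -1")

```text
clock: 40.9
tool_pos: [556.8, 263.5, 77.6]
eef_rot: [-0.034, 0.999, -0.001, -0.001]
force: [0.0, 0.0, -0.5]
finger_gap: 29.8
```

```bash
python3 - <<'E'
from h import *
i=optics.camera_info("wrist"); im=optics.capture("wrist"); cv2.imwrite("pics/w24.png",im[:,:,::-1])
go(*case(-30,0,30),94)
o=sensors.get_obs()['tool_pos']; d=o[:2]-C; print("in case x,y",d[0]*np.cos(CA)+d[1]*np.sin(CA),-d[0]*np.sin(CA)+d[1]*np.cos(CA))
print(proj(i,[case(-70,52,36),case(-70,-52,36),case(-75,57,46),case(-75,-57,46)]).round())
E
```

```text
t 40.95 pos [557.4 263.9  78.2] jaw 93.9 q7 1.23 tilt [-0.0004  0.0004] gap 29.6 F [-0.2  0.   0.2]
 turn deg 0.07 -> tool z units -0.0008 ; shift units AFTER turn [-0.0002  0.0007  0.0603] mm [-0.1  0.6 48.2]; shift w/o turn [-0.0002  0.0007  0.0603]
in case x,y -30.100586797381737 -0.5779397680035316
[[331. 168.]
 [178. 168.]
 [344. 163.]
 [165. 164.]]
```

View pics/w24.png

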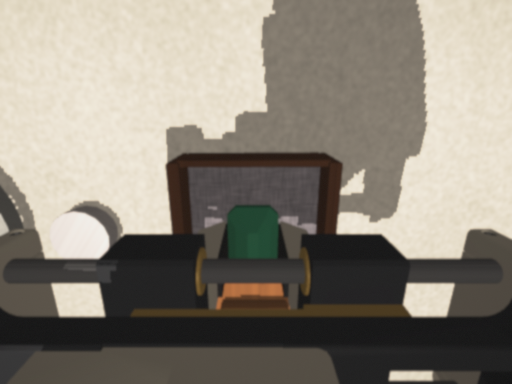

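The stone at (252,225) is centred in the open mouth, between walls at columns 187 and 320. Lowering gently in small steps.

>>> step_arm(increments="0 0 0.015 0 0 0 -1;0 0 0.02 0 0 0 -1;0 0 0.015 0 0 0 -1;0 0 0.007 0 0 0 -1;0 0 0 0 0 0 -1")

```text
clock: 41.45
tool_pos: [557.2, 264.2, 31.5]
eef_rot: [-0.034, 0.999, -0.0, -0.001]
force: [0.8, 0.1, 0.6]
finger_gap: 29.9
```

>>> step_arm(increments="0 0 0.001 0 0 0 -1;0 0 0 0 0 0 -1;0 0 0.001 0 0 0 -1;0 0 0 0 0 0 -1;0 0 0 0 0 0 -1")

```text
clock: 41.95
tool_pos: [557.8, 264.5, 31.0]
eef_rot: [-0.034, 0.999, 0.0, 0.0]
force: [-0.2, 0.3, -0.9]
finger_gap: 29.9
```

>>> step_arm(increments="0 0 0.001 0 0 0 -1;0 0 0.001 0 0 0 -1;0 0 0.001 0 0 0 -1;0 0 0 0 0 0 -1;0 0 0 0 0 0 -1")

```text
clock: 42.45
tool_pos: [557.7, 264.4, 28.3]
eef_rot: [-0.034, 0.999, -0.0, -0.0]
force: [-0.5, -0.2, 0.8]
finger_gap: 29.5
```

>>> step_arm(increments="0 0 0.0008 0 0 0 -1;0 0 0 0 0 0 -1;0 0 0 0 0 0 -1;0 0 0 0 0 0 -1;0 0 0 0 0 0 -1")

```text
clock: 42.95
tool_pos: [557.8, 264.5, 27.9]
eef_rot: [-0.034, 0.999, -0.0, 0.0]
force: [-0.9, 0.1, 1.6]
finger_gap: 29.7
```

>>> step_arm(increments="0 0 0.0006 0 0 0 -1;0 0 0 0 0 0 -1;0 0 0 0 0 0 -1;0 0 0 0 0 0 -1;0 0 0 0 0 0 -1")

```text
clock: 43.45
tool_pos: [557.8, 264.5, 27.8]
eef_rot: [-0.034, 0.999, 0.0, 0.0]
force: [-2.7, -0.4, 6.8]
finger_gap: 29.7
```

```bash
python3 - <<'E'
from h import *
for _ in range(4): optics.capture("top"); print(sensors.get_obs()['force'].round(1),sensors.get_obs()['tool_pos'].round(2))
E
```

```text
[-1.4 -1.7  6.7] [557.85 264.44  27.77]
[-1.9 -0.9  7.1] [557.85 264.5   27.79]
[-1.4 -0.8  6.4] [557.84 264.47  27.77]
[-2.7 -0.9  6.9] [557.84 264.47  27.77]
```

There is 7 N of contact, so the stone is on the floor. Opening.

>>> step_arm(increments="0 0 0 0 0 0 -0.3;0 0 0 0 0 0 -0.2;0 0 0 0 0 0 -0.1;0 0 0 0 0 0 -0.05;0 0 0 0 0 0 -0.05")

```text
clock: 44.15
tool_pos: [557.7, 264.4, 27.2]
eef_rot: [-0.034, 0.999, -0.0, -0.0]
force: [0.2, -0.5, -0.0]
finger_gap: 43.5
```

>>> step_arm(increments="0 0 -0.015 0 0 0 -0.05;0 0 -0.04 0 0 0 -0.05;0 0 -0.045 0 0 0 -0.05;0 0 -0.03 0 0 0 -0.05;0 0 0 0 0 0 -0.05")

```text
clock: 44.65
tool_pos: [560.0, 265.4, 136.0]
eef_rot: [-0.034, 0.999, 0.002, 0.003]
force: [0.2, 0.2, -0.1]
finger_gap: 43.9
```

```bash
python3 - <<'E'
from h import *
i=optics.camera_info("wrist"); im=optics.capture("wrist"); cv2.imwrite("pics/w25.png",im[:,:,::-1])
plan(620.5,271.5,140,4)
E
```

```text
t 44.70 pos [558.9 265.  133.9] jaw 93.9 q7 1.22 tilt [ 0.0039 -0.0019] gap 43.5 F [ 0.3  0.1 -0.5]
 turn deg -89.94 -> tool z units 0.9993 ; shift units AFTER turn [ 0.0027  0.0774 -0.0073] mm [ 2.2 61.9 -5.8]; shift w/o turn [-0.0774  0.0028 -0.0073]
  -0.0070 0.0003 -0.0007 0 0 0.0908
  -0.0069 0.0013 -0.0007 0 0 0.0908
  -0.0067 0.0022 -0.0007 0 0 0.0908
  -0.0063 0.0032 -0.0007 0 0 0.0908
  -0.0058 0.0040 -0.0007 0 0 0.0908
  -0.0052 0.0048 -0.0007 0 0 0.0908
  -0.0044 0.0055 -0.0007 0 0 0.0908
  -0.0036 0.0061 -0.0007 0 0 0.0908
  -0.0027 0.0065 -0.0007 0 0 0.0908
  -0.0017 0.0068 -0.0007 0 0 0.0908
  -0.0008 0.0070 -0.0007 0 0 0.0908
```

View pics/w25.png

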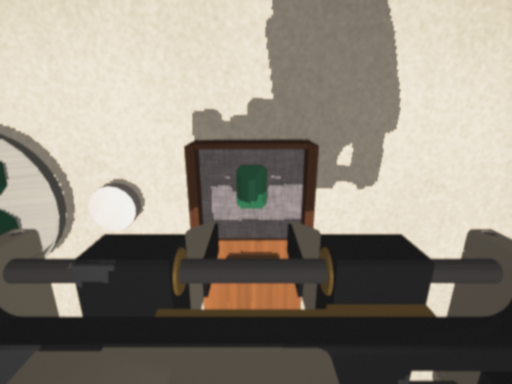

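The stone lies on the case floor at (252,187). Turning back to close the cover.

>>> step_arm(increments="-0.0395 0.0014 0 0 0 0 0;-0.038 0.0014 0 0 0 0 0;0 0 0 0 0 0.09 0;0 0 0 0 0 0.09 0;0 0 0 0 0 0.09 0", grip_force=20)

```text
clock: 45.2
tool_pos: [619.0, 270.5, 130.1]
eef_rot: [0.18, 0.984, -0.001, -0.001]
force: [0.1, 0.6, 1.1]
finger_gap: 45.9
```

>>> step_arm(increments="0 0 0 0 0 0.091 0;0 0 0 0 0 0.091 0;0 0 0 0 0 0.091 0;0 0 0 0 0 0.091 0;0 0 0 0 0 0.091 0")

```text
clock: 45.7
tool_pos: [618.8, 270.7, 130.4]
eef_rot: [0.512, 0.859, -0.001, -0.0]
force: [0.3, -0.2, 0.1]
finger_gap: 45.9
```

>>> step_arm(increments="0 0 0 0 0 0.091 0;0 0 0 0 0 0.091 0;0 0 0 0 0 0.091 0;0 0 0 0 0 0 0;0 0 0 0 0 0 0")

```text
clock: 46.2
tool_pos: [619.0, 270.9, 130.6]
eef_rot: [0.68, 0.734, -0.001, -0.0]
force: [1.2, 0.1, 0.0]
finger_gap: 45.6
```

```bash
python3 - <<'E'
from h import *
i=optics.camera_info("wrist"); im=optics.capture("wrist"); cv2.imwrite("pics/w26.png",im[:,:,::-1])
go(620.9,271.6,65.5,4)
print(proj(i,[(620.9,271.9,56)]))
E
```

```text
t 46.25 pos [619.1 270.9 130.8] jaw 4.4 q7 -0.04 tilt [0.0006 0.0008] gap 45.8 F [ 0.6 -0.1 -0.3]
 turn deg -0.35 -> tool z units 0.0039 ; shift units AFTER turn [0.0008 0.0024 0.0816] mm [ 0.7  1.9 65.3]; shift w/o turn [0.0008 0.0024 0.0816]
[[254.37436438 204.86133672]]
```

View pics/w26.png

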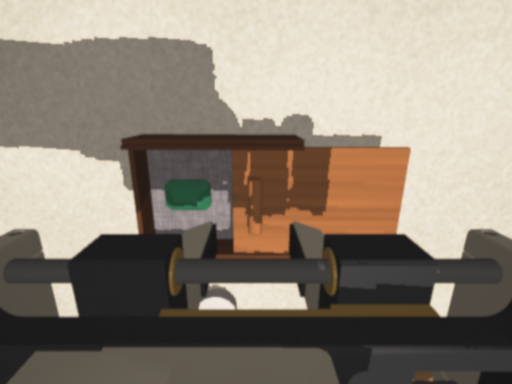

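The stone is at (188,194) and the bar at about (255,205), as predicted. Gripping the bar.

>>> step_arm(increments="0.001 0.0024 0 0 0 0.004 0;0 0 0.04 0 0 0 0;0 0 0.03 0 0 0 0;0 0 0.0115 0 0 0 0;0 0 0 0 0 0 0")

```text
clock: 46.75
tool_pos: [620.6, 271.5, 64.9]
eef_rot: [0.683, 0.73, -0.001, -0.0]
force: [0.3, -0.3, 0.1]
finger_gap: 46.2
```

>>> step_arm(increments="0 0 0 0 0 0 0;0 0 0 0 0 0 -1;0 0 0 0 0 0 -1;0 0 0 0 0 0 -1;0 0 0 0 0 0 -1")

```text
clock: 47.25
tool_pos: [621.4, 272.0, 66.5]
eef_rot: [0.683, 0.73, 0.0, 0.0]
force: [-1.1, -0.4, 0.0]
finger_gap: 18.7
```

>>> step_arm(increments="0 0 0 0 0 0 -1;0 0 0 0 0 0 -1;0 0 0 0 0 0 -1;0 -0.008 0 0 0 0 -1;0 -0.012 0 0 0 0 -1")

```text
clock: 47.75
tool_pos: [605.9, 270.9, 66.3]
eef_rot: [0.684, 0.73, 0.001, 0.001]
force: [0.8, 0.5, 2.4]
finger_gap: 11.9
```

>>> step_arm(increments="0 -0.015 0 0 0 0 -1;0 -0.015 0 0 0 0 -1;0 -0.015 0 0 0 0 -1;0 -0.012 0 0 0 0 -1;0 -0.012 0 0 0 0 -1")

```text
clock: 48.25
tool_pos: [549.7, 266.8, 66.2]
eef_rot: [0.684, 0.73, 0.0, 0.0]
force: [0.8, -0.7, 1.6]
finger_gap: 11.4
```

>>> step_arm(increments="0 -0.010 0 0 0 0 -1;0 -0.006 0 0 0 0 -1;0 -0.002 0 0 0 0 -1;0 0 0 0 0 0 -1;0 0 0 0 0 0 -1")

```text
clock: 48.75
tool_pos: [535.8, 265.9, 66.1]
eef_rot: [0.684, 0.73, -0.0, -0.0]
force: [-0.8, -5.0, 6.7]
finger_gap: 11.8
```

```bash
python3 - <<'E'
from h import *
go(*case(-55,0,65.5),4)
E
```

```text
t 48.75 pos [535.8 265.9  66.1] jaw 3.7 q7 -0.04 tilt [0.0004 0.0006] gap 11.8 F [-0.8 -5.   6.7]
 turn deg 0.25 -> tool z units -0.0028 ; shift units AFTER turn [-0.0036 -0.0043  0.0008] mm [-2.9 -3.5  0.6]; shift w/o turn [-0.0036 -0.0043  0.0008]
```

>>> step_arm(increments="-0.001 -0.0025 0 0 0 0 -1;0 -0.001 0 0 0 0 -1;0 0 0 0 0 0 -1;0 0 0 0 0 0 -1;0 0 0 0 0 0 -1")

```text
clock: 49.25
tool_pos: [533.3, 265.6, 66.1]
eef_rot: [0.683, 0.73, 0.0, 0.0]
force: [1.0, 0.9, 4.5]
finger_gap: 11.8
```

>>> step_arm(increments="0 -0.001 0 0 0 0 -1;0 -0.001 0 0 0 0 -1;0 0 0 0 0 0 -1;0 0 0 0 0 0 -1;0 0 0 0 0 0 -1")

```text
clock: 49.75
tool_pos: [531.5, 265.4, 66.2]
eef_rot: [0.683, 0.73, 0.0, -0.0]
force: [1.2, 0.4, 5.1]
finger_gap: 11.9
```

>>> step_arm(increments="0 -0.001 0 0 0 0 -1;0 -0.001 0 0 0 0 -1;0 0 0 0 0 0 -1;0 0 0 0 0 0 -1;0 0 0 0 0 0 -1")

```text
clock: 50.25
tool_pos: [531.0, 265.4, 66.2]
eef_rot: [0.684, 0.73, 0.001, 0.001]
force: [5.0, 1.8, 0.5]
finger_gap: 11.9
```

>>> step_arm(increments="0 -0.001 0 0 0 0 -1;0 0 0 0 0 0 -1;0 0 0 0 0 0 -1;0 0 0 0 0 0 -1;0 0 0 0 0 0 -1")

```text
clock: 50.75
tool_pos: [531.0, 265.4, 66.2]
eef_rot: [0.684, 0.73, 0.001, 0.001]
force: [7.7, 1.4, -2.6]
finger_gap: 11.6
```

The cover is against its stop: 7.7 N, with 90 mm travelled. Releasing and checking.

>>> step_arm(increments="0 0 0 0 0 0 -0.3;0 0 0 0 0 0 -0.2;0 0 0 0 0 0 -0.1;0 0 0 0 0 0 -0.1;0 0 -0.02 0 0 0 -0.1")

```text
clock: 51.25
tool_pos: [527.5, 264.5, 80.5]
eef_rot: [0.683, 0.73, -0.002, -0.001]
force: [0.1, -0.1, 0.5]
finger_gap: 40.7
```

>>> step_arm(increments="0 0 -0.045 0 0 0 0;0 0 -0.045 0 0 0 0;0 0 0 0 0 0 0;0 0 0 0 0 0 0;0 0 0 0 0 0 0")

```text
clock: 51.75
tool_pos: [528.3, 264.9, 153.1]
eef_rot: [0.683, 0.73, -0.001, -0.0]
force: [-0.6, -1.1, -0.1]
finger_gap: 45.8
```

```bash
python3 - <<'E'
from h import *
go(531,265,66,4)
i=optics.camera_info("wrist"); im=optics.capture("wrist"); cv2.imwrite("pics/w27.png",im[:,:,::-1])
c=im[105:240,180:400].astype(float); c=np.clip((c/255)**.6*255*1.2,0,255).astype(np.uint8)
cv2.imwrite("pics/w28.png",cv2.resize(c,None,fx=3.5,fy=3.5,interpolation=cv2.INTER_CUBIC)[:,:,::-1])
t=optics.capture("top"); cv2.imwrite("pics/top9.png",t[:,:,::-1])
E
```

```text
t 51.75 pos [528.3 264.9 153.1] jaw 3.8 q7 -0.11 tilt [0.0006 0.0016] gap 45.8 F [-0.6 -1.1 -0.1]
 turn deg 0.22 -> tool z units -0.0025 ; shift units AFTER turn [-1.000e-04  3.600e-03  1.089e-01] mm [-0.1  2.9 87.1]; shift w/o turn [-1.000e-04  3.600e-03  1.089e-01]
```

View pics/w28.png

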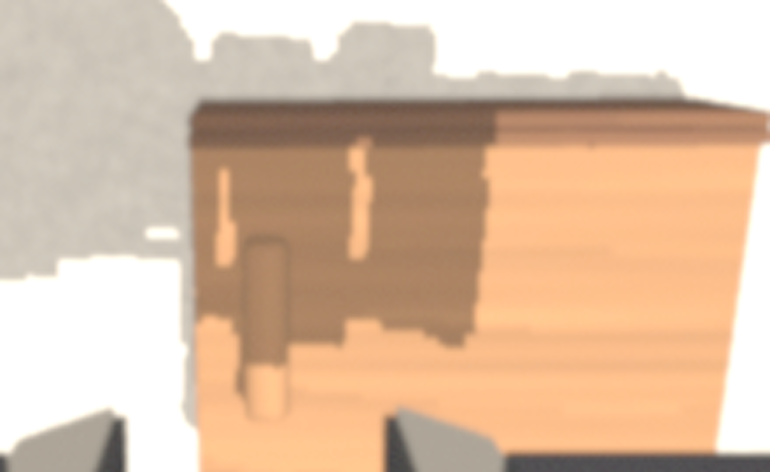

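View pics/top9.png

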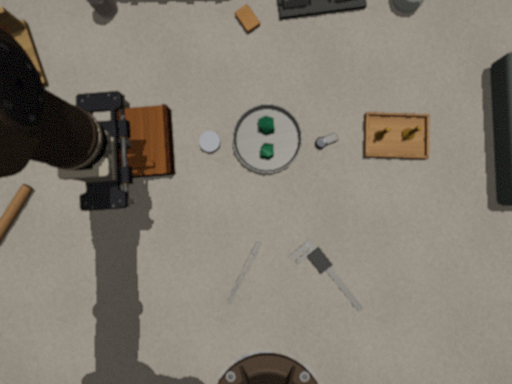

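The cover is flush with the −x end wall, with no grey gap. In the top view both roughs are in the pan and both dops are in the tray. One last look at the dops, then I hand in.

```bash
python3 - <<'E'
from h import *
s=optics.capture("scene"); cv2.imwrite("pics/s9.png",cv2.resize(s[170:280,80:400],None,fx=2.5,fy=2.5,interpolation=cv2.INTER_CUBIC)[:,:,::-1])
E
```

```text
(no output)
```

View pics/s9.png

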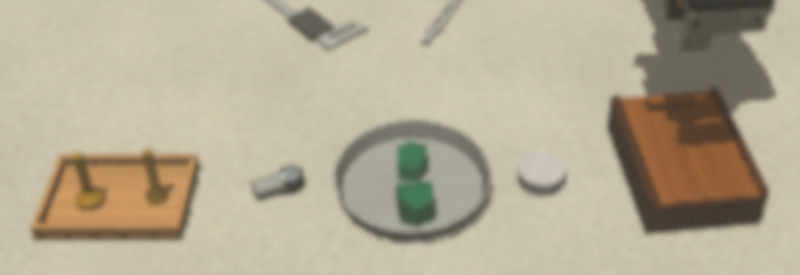

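The scene view shows both dops upright at (88,185) and (155,180), both roughs in the pan, and the case shut.

```bash
python3 -c "
from bench import order
print(order.finish_job())"
```

```text
the job is handed in; nothing more can be done
None
```

The bench is cleared and the job is handed in after about 52 s of the 133 s allowed. I stood both brass dops in the tray first, then put both rough stones in the pan. After that I slid the case cover open about 78 mm, set the cut stone on the floor with about 7 N of contact before letting go, and slid the cover shut again.

- **Dops and roughs:** the last pictures show both dops upright in the tray and both rough stones in the pan.
- **Case:** the cover is flush with the near end wall with no gap, after pushing it to its stop (90 mm travelled, 7.7 N). I saw the stone on the case floor just before closing.
- **Clearance:** the gripper is clear of everything, about 90 mm above the cover's bar.
- **Disagreements:** the case's outline measured 2–3% smaller than its given size. The tray's centre differed by about 5 mm between the top and wrist views. Neither affected the result, and no check failed.

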